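# Hang the rinsed clay bells over the drip tray and set the dryer

### The arm

A 6-joint arm with a two-finger parallel gripper is mounted at the origin on the work surface. World frame = base frame: x ahead of the robot, y to its left, z up, the work surface at z = 0. Lengths are in m, angles in rad, forces in N, time in s.
With the tool pointing down it reaches from about 0.35 to 0.725 m from the base axis. Payload 4.3 kg.
Tool frame: the origin (TCP) lies at the centre of the arm's flange, where the gripper is bolted on; the fingertips stand 173 mm ahead of it and the grasp point (between the pads) lies manip.grip_depth ahead of it (manip.grip_depth is the distance from the TCP to the grasp point, in m); z points along the fingers, y is the direction in which the jaws open and shut (so a half turn about z gives the same grasp; the last joint's range is limited). The gripper opens to 85 mm and grips with 20 to 120 N. Pads are 22 mm wide; open, the fingers measure 114 mm over their backs; the gripper's body (76 mm by 85 mm) begins 54 mm behind the grasp point. The pads swing forward as they close: fully open they stand 13 mm farther back than shut.
Start: joints at [-1.304, 0.377, 0.081, 1.274, 0, 1.46], TCP at [0.212, -0.535, 0.405] pointing down, gripper open.
Joint ranges: [-2.72, 2.72], [-0.84, 1.66], [-1.02, 1.22], [-1.77, 2.12], [-1.37, 1.28], [-3.14, 3.14]. Speed limits (rad/s): [2.57, 2.57, 3.14, 3.14, 3.14, 3.14].

### API

Orientations are given as [roll, pitch, yaw] about the fixed x, y, z axes, in that order (R = Rz(yaw) Ry(pitch) Rx(roll)).
In Python, from cell import manip gives the robot as it stands.
- The arm moves only by the shell command python3 -m inch 'ROWS'. ROWS is a JSON object of lists of equal length, an entry for each row: "travel": the shift along the world's x, y, z as a fraction of full scale, a list of three; "yaw": the turn about the world's z as a fraction of full scale; "jaw": the opening, from -1 (shut) to 1 (fully open), so that 0 is half open. In form: {"travel": [[x, y, z], ...], "yaw": [yaw, ...], "jaw": [jaw, ...]}. A call has 1 to 5 rows; each row is the pose to reach, as a shift and turn from the pose measured when the call began; what a row does not reach only later rows make up. Full scale, the value 1, is 0.15 m for a shift and 90 degrees for a turn. A row lasts 1/8 s, in which the tool goes at most 62.5 mm and 10.7 degrees, less where a joint would pass 70% of its speed; a pose out of reach is approached as far as the arm can. A call with a number of a shift or a turn outside -1 to 1 is refused whole. A call with a gripper value outside its range is refused whole. The fingers move at their own pace and stop on an object; the grip force is fixed at half the most. Time passes only in rows, so rows that repeat a pose let the fingers close. It gives the time, the measured TCP pose, the force and the opening at its end, in the units of the state.
- manip.sense(): the state, without advancing time (a new reading comes with each control period).
- manip.get_image(name): name is "scene" or "top"; returns the picture (384x512x3 uint8, blue, green, red); there is no depth.
- manip.get_calibration(name): a dict with "vertical_fov" (degrees; the focal length in pixels is half the picture's height over the tangent of half this angle, whatever the lens; pixels are square), "cx", "cy" (the principal point, pixels), "rvec" (rotation vector, rad) and "tvec" (3), from world to camera coordinates, as OpenCV has them. Camera axes: x right, y down, z forward; pixel columns grow to the right and rows downward; lengths in m; the calibration is good to about 2 mm. A picture is of the moment at which its call begins. get_calibration takes no time and is no camera call.
- manip.sign_off(): hands the job in, once; it reports no verdict.
Trained networks look in the newest picture that a camera, given by its name, has taken for a name from the list of things; names that differ only in an ending like _2 or _b are one class to them, and where a whole thing is asked for, a point or a joint stands for the part that bears it (a point fixed in the world has none). Each returns a list of dicts, best first, with "score" (0 to 1); they miss things now and then, are a little off and sometimes report something else, mostly with a low value. They report only what shows in the picture. A call takes as long as a camera call.
- manip.boxes_of(name, camera): "box" ([centre column, centre row, width, height] in pixels, round what is visible of it).
The state is a dict: "t": time; "q": joint angles; "qvel": joint speeds; "joint_torque": joint torques, N m; "position": TCP position; "tool_rot": TCP orientation; "contact_force": force on the tool from outside, world axes, zero at the start; "moment": the same for the moment, N m; "opening": finger opening in m.
Only numpy, scipy, OpenCV 4.12 (cv2) and the standard library are available. Lean on these libraries where they do the work, as an engineer would, in place of code of your own. Each camera call takes 0.05 s, during which the arm holds its last target.

### The job

Swivel both hook arms of the drip stand round until they point straight out over the tray, then hang every clay bell from the ware board on the arms by the eye in its lug (an arm takes two). When all of them hang still, turn the dryer's timer dial until its white pointer lines up with the long raised mark; leave the arms pointing straight out, and do not disturb the jar, mug and clay block.

Things in the scene. Friction and masses are not known exactly. Their poses are not given: they have to be found in the camera images.
- stand: fixed drip stand: wooden base 255 x 290 mm, 12 mm thick, with a shallow steel drip tray (200 x 260 mm, rim 34 mm above the table) and two round posts 22 mm thick, 156 mm apart. Origin: underside of the base, 7.5 mm from its middle towards the posts; posts at x = +100, y = +78 and -78 mm; z up. The tray lies from x = -120 to +80 mm.
- hook_l (a joint): swivel angle of the hook arm on the left (+y) post, rad, counter-clockwise from above; 0 when the arm points straight out over the tray (along the stand's -x, square to the line of posts). At the start it is swung about 1 to 1.7 rad outwards (negative angles). Range -2.2 to 2.2; it turns stiffly (0.15 N m) and stays where it is left.
- hook_l_root (a point): point on the left (+y) hook arm's swivel axis, at the bar's centre line, 165 mm above the table. The arm is a level steel bar 10 mm thick running along this frame's -x for 163 mm, from a brass hub 30 mm across that reaches 13 mm above the centre line. The frame turns with the arm. Two bells fit on one arm, about 45 and 112 mm from this point.
- hook_l_tip (a point): end of the left (+y) hook arm: centre of the upturned tip, 163 mm out from the swivel axis and 13 mm above the bar's centre line (its top is 18 mm above the centre line)
- hook_r (a joint): swivel angle of the hook arm on the right (-y) post, rad, counter-clockwise from above; 0 when the arm points straight out over the tray (along the stand's -x, square to the line of posts). At the start it is swung about 1 to 1.7 rad outwards (positive angles). Range -2.2 to 2.2; it turns stiffly (0.15 N m) and stays where it is left.
- hook_r_root (a point): point on the right (-y) hook arm's swivel axis, at the bar's centre line, 165 mm above the table. The arm is a level steel bar 10 mm thick running along this frame's -x for 163 mm, from a brass hub 30 mm across that reaches 13 mm above the centre line. The frame turns with the arm. Two bells fit on one arm, about 45 and 112 mm from this point.
- hook_r_tip (a point): end of the right (-y) hook arm: centre of the upturned tip, 163 mm out from the swivel axis and 13 mm above the bar's centre line (its top is 18 mm above the centre line)
- bell1: fired clay bell (None if absent): round body 58 mm wide, 60 mm tall, with a flat lug on top, 132 mm tall in all, 0.22 kg. Origin under its centre, z up. Lug: 12 mm thick (x), 64 mm wide (y); its eye, open along x, is 40 mm wide (y), z = 59 to 102 mm; above it a solid bar, z = 102 to 132 mm, to grip. Same after half a turn. Starts upright on the ware board.
- bell1_eye (a point): middle of the upper edge of this bell's eye (z = 102 mm in the bell's frame); when it hangs this rests on top of the bar, 5 mm above its centre line
- bell2: fired clay bell (None if absent): round body 58 mm wide, 60 mm tall, with a flat lug on top, 132 mm tall in all, 0.22 kg. Origin under its centre, z up. Lug: 12 mm thick (x), 64 mm wide (y); its eye, open along x, is 40 mm wide (y), z = 59 to 102 mm; above it a solid bar, z = 102 to 132 mm, to grip. Same after half a turn. Starts upright on the ware board.
- bell2_eye (a point): middle of the upper edge of this bell's eye (z = 102 mm in the bell's frame); when it hangs this rests on top of the bar, 5 mm above its centre line
- bell3: fired clay bell (None if absent): round body 58 mm wide, 60 mm tall, with a flat lug on top, 132 mm tall in all, 0.22 kg. Origin under its centre, z up. Lug: 12 mm thick (x), 64 mm wide (y); its eye, open along x, is 40 mm wide (y), z = 59 to 102 mm; above it a solid bar, z = 102 to 132 mm, to grip. Same after half a turn. Starts upright on the ware board.
- bell3_eye (a point): middle of the upper edge of this bell's eye (z = 102 mm in the bell's frame); when it hangs this rests on top of the bar, 5 mm above its centre line
- bell4: fired clay bell (None if absent): round body 58 mm wide, 60 mm tall, with a flat lug on top, 132 mm tall in all, 0.22 kg. Origin under its centre, z up. Lug: 12 mm thick (x), 64 mm wide (y); its eye, open along x, is 40 mm wide (y), z = 59 to 102 mm; above it a solid bar, z = 102 to 132 mm, to grip. Same after half a turn. Starts upright on the ware board.
- bell4_eye (a point): middle of the upper edge of this bell's eye (z = 102 mm in the bell's frame); when it hangs this rests on top of the bar, 5 mm above its centre line
- wareboard: plywood ware board, fixed, 230 x 230 x 16 mm, origin at the centre of its underside; the bells stand on it, in a loose square of about 96 mm
- dryer: bench-top air dryer, fixed: grey box 150 x 150 mm, 62 mm tall, origin at the centre of its underside, a timer dial in the middle of its top
- dial (a joint): angle of the timer dial, rad, counter-clockwise from above; the pointer meets the raised mark at 1.7. Starts between -0.3 and 0.7, turns from -0.4 to 3.2, light (0.05 N m) and stays where it is left
- dial_grip (a point): on the dial's upright axis, 92 mm above the table, where to grip its bar: the bar is 64 mm long (along this frame's x), 14 mm thick (along y), its top 103 mm above the table. The frame turns with the dial; the white pointer is at the bar's -x end
- dial_pointer (a point): the white pointer line at the end of the dial's bar, 34 mm from the axis
- dial_mark (a point): the one long raised dark mark on the rim of the dial plate, 52 mm from the dial's axis; the other ticks are short and thin
- glaze_jar: bystander: grey jar with white lid, 76 mm across, 110 mm tall, origin under its centre
- clay_mug: bystander: terracotta mug, 80 mm across, 90 mm tall, origin under its centre
- clay_block: bystander: block of grey clay 90 x 120 x 60 mm, origin under its centre

How it is judged:
By the outcome, as a careful person would: the job done as asked, in the order asked, and still so for the second after the job is handed in, with the robot touching nothing.
Of bell1, bell2, bell3, bell4 only 2 to 4 are there at a start; the rules pass over those that are not, and their reading is None.
At some moment in a run one of bell1, bell2, bell3, bell4 may be knocked a few centimetres aside while the robot is not near it.
It also fails if it takes over 210 s, if anything falls off the work surface, if the arm or the gripper's body presses on something with over 40 N, if the wrist force passes 120 N, or if a joint passes its speed limit or range.

## Working session

There is one attempt and no reset: what is moved stays moved. The work goes in short steps, Python scripts to look and compute and a shell command to move; the robot and the scene stay as the last step left them, time stands still between calls to the robot, and variables do not carry over. Pictures are saved under pics/ and viewed, and the job is handed in when it is done.

```bash
ls; mkdir -p pics; python3 - <<'E'
from cell import manip
import cv2
print(manip.grip_depth, manip.sense())
for n in ("scene","top"):
    im=manip.get_image(n); cv2.imwrite(f"pics/{n}0.png",im); print(n,manip.get_calibration(n))
E
```

```text
pics
0.1547 {'t': 0.0, 'q': array([-1.30429815e+00,  3.78075121e-01,  7.96218171e-02,  1.27438242e+00,
        1.57732033e-06,  1.46047759e+00]), 'qvel': array([ 0.00033959, -0.00046281, -0.00110844, -0.00102068, -0.00114229,
       -0.00088107]), 'joint_torque': array([-7.47479571e-04, -4.63607347e+01,  2.69873285e+01,  2.05958361e-02,
       -3.21662083e-04, -3.77426218e-06]), 'position': array([ 0.21149491, -0.53436918,  0.40375204]), 'tool_rot': array([-3.13956583e+00, -2.26094730e-04,  3.76816687e-01]), 'contact_force': array([-0.35330113, -0.90010332, -0.01714262]), 'moment': array([-0.01344073, -0.02773229,  0.03096836]), 'opening': 0.08519107971418881}
scene {'vertical_fov': 49.811416317601704, 'cx': 257.71547957564303, 'cy': 188.26623680853496, 'rvec': array([ 2.19193322,  0.5629243 , -0.28508859]), 'tvec': array([-0.51987338, -0.0950724 ,  1.37369443])}
top {'vertical_fov': 53.74731418503078, 'cx': 254.17881620124078, 'cy': 190.245820760861, 'rvec': array([ 2.14251402, -2.15741035,  0.14200925]), 'tvec': array([-0.01541309,  0.60328018,  1.33793556])}
```

View pics/scene0.png

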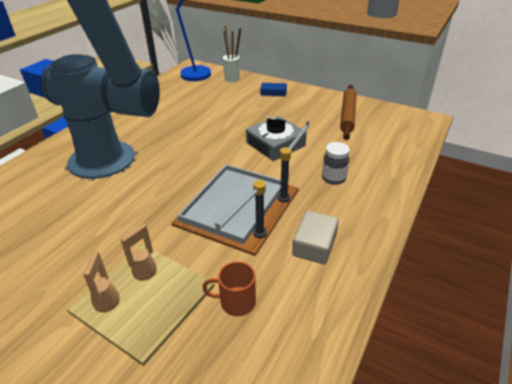

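View pics/top0.png

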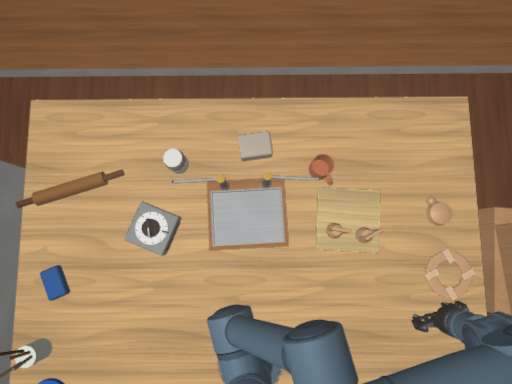

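```bash
cat > h.py <<'E'
import numpy as np, cv2
from cell import manip
def cal(n):
    c=manip.get_calibration(n); f=192/np.tan(np.radians(c["vertical_fov"])/2)
    K=np.array([[f,0,c["cx"]],[0,f,c["cy"]],[0,0,1]]); R=cv2.Rodrigues(np.array(c["rvec"]))[0]
    return K,R,np.array(c["tvec"])
def px2w(n,u,v,z):
    K,R,t=cal(n); d=R.T@np.linalg.inv(K)@np.array([u,v,1.]); o=-R.T@t
    return o+d*(z-o[2])/d[2]
def w2px(n,p):
    K,R,t=cal(n); q=(K@(R@np.atleast_2d(p).T+t[:,None])).T; return q[:,:2]/q[:,2:]
def tri(us,ut):
    A=[];b=[]
    for n,u in (("scene",us),("top",ut)):
        K,R,t=cal(n); P=K@np.c_[R,t]
        for i in (0,1):
            r=u[i]*P[2]-P[i]; r=r/np.linalg.norm(r[:3]); A.append(r[:3]); b.append(-r[3])
    x,res,_,_=np.linalg.lstsq(np.array(A),np.array(b),rcond=None); return x,res
def crop(n,box,name,s=None,im=None):
    im=manip.get_image(n) if im is None else im
    x0,y0,x1,y1=[int(i) for i in box]; s=s or min(800//(x1-x0),600//(y1-y0))
    cv2.imwrite("pics/"+name+".png",cv2.resize(im[y0:y1,x0:x1],None,fx=s,fy=s,interpolation=cv2.INTER_CUBIC)); print(name,"origin",x0,y0,"scale",s)
E
python3 - <<'E'
from h import *
np.set_printoptions(precision=4,suppress=True)
ims={n:manip.get_image(n) for n in("scene","top")}
for th in ["bell1","stand","wareboard","dryer","hook_l","hook_l_root","hook_l_tip","bell1_eye","dial","dial_pointer","dial_mark","glaze_jar","clay_mug","clay_block"]:
    for c in ("scene","top"):
        r=manip.boxes_of(th,c)
        print(th,c,[(np.round(k["box"],1).tolist(),round(k["score"],2)) for k in r[:5]])
print(-cal("scene")[1].T@cal("scene")[2],-cal("top")[1].T@cal("top")[2])
crop("top",(160,150,340,270),"t1",4,ims["top"])
crop("top",(110,190,210,265),"t2",8,ims["top"])
crop("top",(300,140,400,260),"t3",5,ims["top"])
crop("scene",(170,100,330,260),"s1",None,ims["scene"])
crop("scene",(60,210,220,330),"s2",None,ims["scene"])
E
```

```text
bell1 scene [([138.1, 253.2, 39.3, 57.3], 0.92), ([101.7, 283.5, 38.0, 60.4], 0.63)]
bell1 top [([337.5, 231.9, 25.7, 13.6], 0.8), ([369.1, 235.3, 25.6, 18.4], 0.75)]
stand scene [([237.6, 188.7, 138.9, 136.3], 0.56)]
stand top [([255.3, 211.6, 121.1, 76.6], 0.82), ([151.0, 229.5, 17.0, 20.2], 0.6)]
wareboard scene [([141.6, 304.6, 144.8, 124.1], 0.75)]
wareboard top [([349.6, 219.6, 68.2, 65.7], 0.72), ([254.8, 146.6, 35.8, 30.9], 0.69)]
dryer scene [([278.1, 136.9, 62.3, 44.8], 0.79), ([242.6, 205.3, 51.6, 45.8], 0.24)]
dryer top [([154.3, 231.2, 55.8, 56.2], 0.95), ([244.2, 213.2, 148.9, 78.8], 0.68)]
hook_l scene [([293.4, 141.7, 30.5, 37.8], 0.8), ([241.1, 204.6, 52.2, 47.6], 0.75), ([275.6, 125.5, 20.9, 13.1], 0.73)]
hook_l top [([149.8, 226.5, 22.3, 18.2], 0.74), ([199.7, 176.7, 53.5, 8.2], 0.49), ([289.8, 175.6, 54.7, 7.7], 0.47)]
hook_l_root scene [([295.2, 141.6, 31.4, 39.3], 0.75)]
hook_l_root top [([200.5, 180.0, 58.2, 8.2], 0.65)]
hook_l_tip scene [([296.9, 141.7, 28.0, 38.2], 0.8)]
hook_l_tip top [([199.7, 178.0, 55.5, 7.4], 0.6)]
bell1_eye scene []
bell1_eye top []
dia
[... 310 characters left out ...]
_mark scene [([274.6, 140.3, 61.7, 38.8], 0.65)]
dial_mark top [([154.4, 227.6, 58.9, 49.7], 0.76), ([321.6, 168.8, 28.4, 37.5], 0.38)]
glaze_jar scene [([336.3, 164.8, 27.4, 38.3], 0.86)]
glaze_jar top [([174.7, 161.6, 22.5, 24.9], 0.59), ([152.8, 228.1, 18.6, 20.7], 0.29)]
clay_mug scene [([228.1, 288.6, 53.1, 61.2], 0.92)]
clay_mug top [([322.2, 168.9, 30.5, 33.3], 0.71)]
clay_block scene [([315.6, 237.2, 44.5, 53.8], 0.63), ([135.5, 252.9, 33.2, 58.4], 0.27)]
clay_block top [([254.9, 148.2, 33.2, 31.9], 0.63)]
[ 1.012  -0.7304  0.7801] [ 0.4174 -0.0233  1.4069]
t1 origin 160 150 scale 4
t2 origin 110 190 scale 8
t3 origin 300 140 scale 5
s1 origin 170 100 scale 3
s2 origin 60 210 scale 5
```

View pics/t1.png

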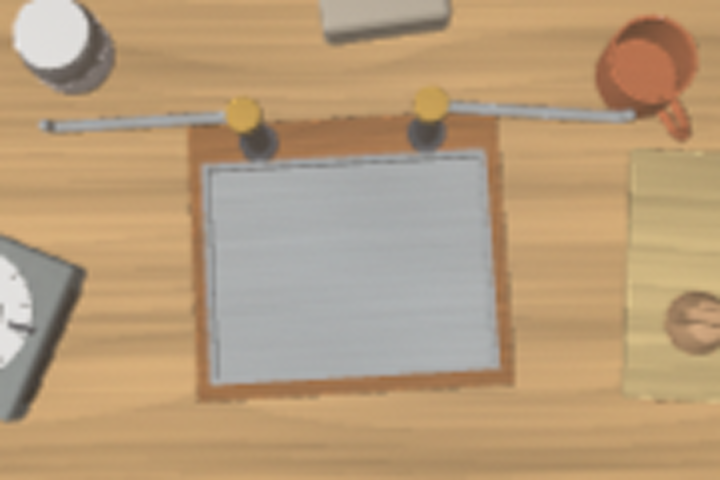

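View pics/t2.png

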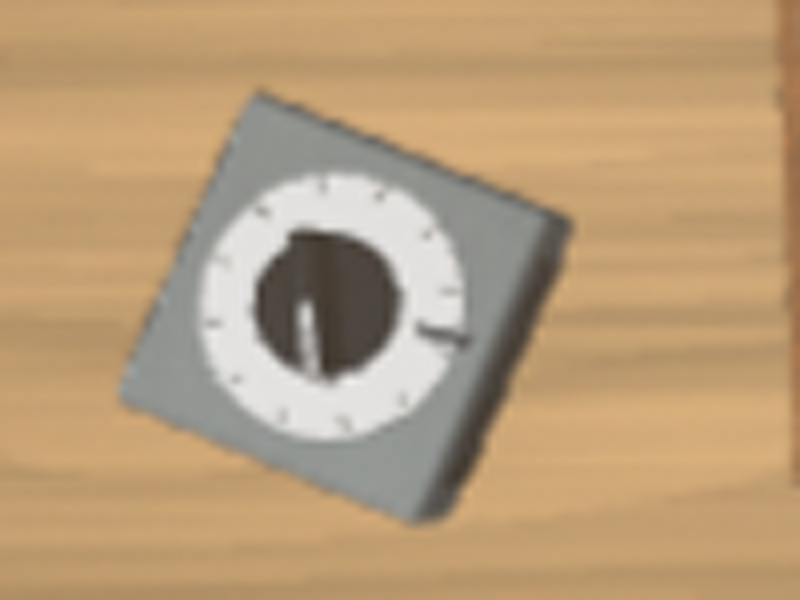

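View pics/t3.png

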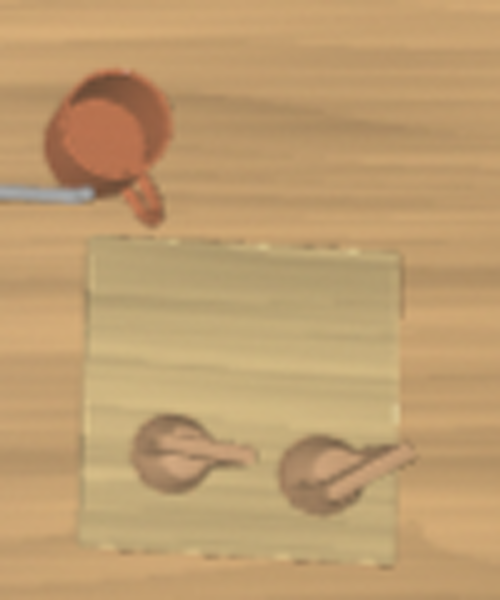

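View pics/s1.png

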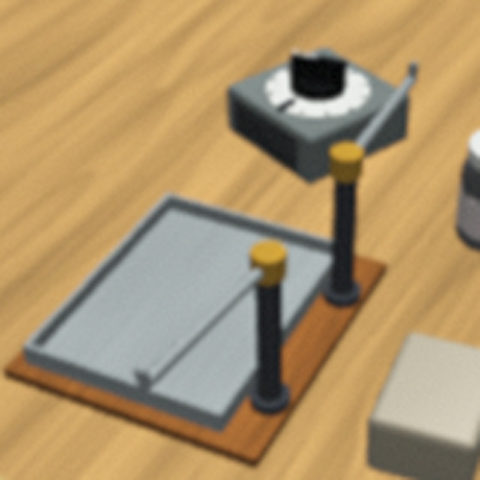

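View pics/s2.png

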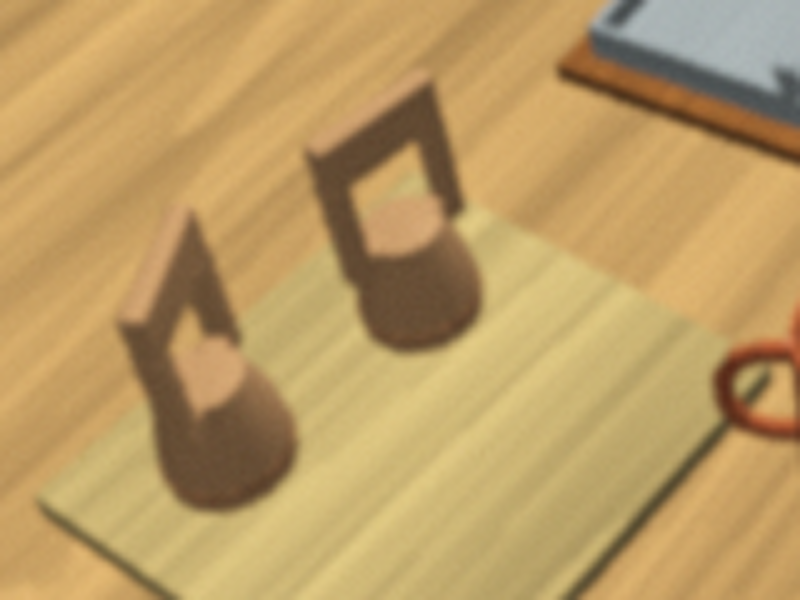

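```bash
cat > fit.py <<'E'
from h import *
from scipy.optimize import least_squares
np.set_printoptions(precision=4,suppress=True)
def cp(o,s,p): p=np.array(p,float); return np.array(o)+(p+.5)/s-.5
def rz(a): return np.array([[np.cos(a),-np.sin(a),0],[np.sin(a),np.cos(a),0],[0,0,1]])
def fit(x0,obs,z=0.):   # obs: (cam, local pt, px)
    def f(x): return np.concatenate([w2px(c,rz(x[2])@np.array(l)+[x[0],x[1],z])[0]-p for c,l,p in obs])
    r=least_squares(f,x0,loss="soft_l1",f_scale=0.7); return r.x,f(r.x)
E
python3 - <<'E'
from fit import *
T=lambda *p:cp((160,150),4,p); S=lambda *p:cp((170,100),3,p)
obs=[("top",[.1,.078,.178],T(244,114)),("top",[.1,-.078,.178],T(432,103)),
("top",[.08,.13,.034],T(203,167)),("top",[.08,-.13,.034],T(485,150)),("top",[-.12,-.13,.034],T(499,370)),("top",[-.12,.13,.034],T(212,384)),
("scene",[.1,.078,.178],S(346,150)),("scene",[.1,-.078,.178],S(268,250)),
("scene",[-.12,.13,.034],S(170,197)),("scene",[-.12,-.13,.034],S(27,350))]
x,r=fit([.45,0,0],obs); print("stand",x); print(r.reshape(-1,2))
R=rz(x[2])
for n,sg,t,s in(("l",1,T(47,126),S(413,70)),("r",-1,T(630,115),S(143,377))):
    root=R@[.1,.078*sg,.165]+[x[0],x[1],0]
    tp,res=tri(s,t); p=px2w("top",*t,.181); p2=px2w("scene",*s,.181)
    for q in (tp,p,p2):
        d=R.T@(q-root); print(n,q,"root",root,"r",np.hypot(*d[:2]),"ang",np.arctan2(-d[1],-d[0]))
T=lambda *p:cp((300,140),5,p); S=lambda *p:cp((60,210),5,p)
for n,t1,t2,s1,s2,bc in (("A",(165,437),(257,457),(312,154),(430,76),(172,453)),("B",(330,492),(412,452),(130,321),(188,209),(322,474))):
    e=[]
    for t in(t1,t2): e.append(px2w("top",*T(*t),.148))
    print(n,"top",np.array(e),"mid",(e[0]+e[1])/2, "len",np.linalg.norm(e[0]-e[1]),"yaw", np.arctan2(*(e[0]-e[1])[[1,0]]))
    e=[px2w("scene",*S(*s),.148) for s in (s1,s2)]
    print(n,"scene",np.array(e),"mid",(e[0]+e[1])/2, "len",np.linalg.norm(e[0]-e[1]),"yaw",np.arctan2(*(e[0]-e[1])[[1,0]]))
    print("body",px2w("top",*T(*bc),.04))
T=lambda *p:cp((110,190),8,p)
print("plate c",px2w("top",*T(332,306),.064),"mark",px2w("top",*T(443,335),.066),"ptr",px2w("top",*T(303,305),.103),px2w("top",*T(315,378),.103))
print("bar ctr?",px2w("top",*T(318,305),.103))
E
```

```text
stand [0.5311 0.0089 0.0522]
[[-0.5629 -0.4023]
 [-0.2254 -0.4313]
 [-0.5972 -0.8447]
 [-0.1681 -0.7686]
 [ 0.1337 -0.7405]
 [-0.4478  0.0614]
 [-0.364   1.0373]
 [-0.5191  0.9975]
 [-1.5684 -1.0065]
 [-2.1487 -0.8547]]
l [0.6186 0.2533 0.1763] root [0.6269 0.092  0.165 ] r 0.1615824394014316 ang -1.5716074259824844
l [0.6162 0.2513 0.181 ] root [0.6269 0.092  0.165 ] r 0.15969644483161566 ang -1.5561964881550536
l [0.6229 0.2472 0.181 ] root [0.6269 0.092  0.165 ] r 0.15526873920421178 ang -1.5973744469874382
r [ 0.6242 -0.2263  0.1756] root [ 0.635  -0.0638  0.165 ] r 0.16285984069173595 ang 1.452046451808655
r [ 0.6219 -0.2265  0.181 ] root [ 0.635  -0.0638  0.165 ] r 0.163243685146076 ang 1.4380698140273367
r [ 0.629  -0.2297  0.181 ] root [ 0.635  -0.0638  0.165 ] r 0.16600198820587858 ang 1.482428841245054
A top [[ 0.4641 -0.2784  0.148 ]
 [ 0.4505 -0.3387  0.148 ]] mid [ 0.4573 -0.3085  0.148 ] len 0.0617626585210912 yaw 1.3493269724923689
A scene [[ 0.4552 -0.337   0.148 ]
 [ 0.4674 -0.2763  0.148 ]] mid [ 0.4613 -0.3067  0.148 ] len 0.061929367523658435 yaw -1.768473716436378
body [ 0.4566 -0.3049  0.04  ]
B top [[ 0.4272 -0.3858  0.148 ]
 [ 0.4531 -0.4411  0.148 ]] mid [ 0.4402 -0.4134  0.148 ] len 0.061046434348932394 yaw 2.00785935209559
B scene [[ 0.4566 -0.4388  0.148 ]
 [ 0.4323 -0.3851  0.148 ]] mid [ 0.4445 -0.4119  0.148 ] len 0.05886095587061908 yaw -1.1462673946310176
body [ 0.4409 -0.4117  0.04  ]
plate c [0.4687 0.3455 0.064 ] mark [0.4555 0.2957 0.066 ] ptr [0.4677 0.3473 0.103 ] [0.4366 0.3412 0.103 ]
bar ctr? [0.4677 0.3408 0.103 ]
```

```bash
python3 -m inch '{"travel":[[0.31,0.27,0],[0.62,0.54,0],[0.93,0.8,0],[0.93,0.8,0]],"yaw":[0.08,0.16,0.24,0.24],"jaw":[0.2,0.2,0.2,0.2]}'
```

```text
t: 2.1
position: [0.3536, -0.412, 0.4049]
tool_rot: [3.141, -0.001, 0.76]
contact_force: [0.1, -1.7, 0.4]
opening: 0.0514
```

```bash
python3 -m inch '{"travel":[[0.31,0.27,0],[0.62,0.54,0],[0.93,0.8,0],[0.93,0.8,0]],"yaw":[0.08,0.16,0.24,0.24],"jaw":[0.2,0.2,0.2,0.2]}'
```

```text
t: 2.6
position: [0.4952, -0.2901, 0.4047]
tool_rot: [3.141, -0.001, 1.142]
contact_force: [0.0, -0.1, 1.0]
opening: 0.0518
```

```bash
python3 -m inch '{"travel":[[0.3,0.26,0],[0.6,0.52,0],[0.885,0.774,0],[0.885,0.774,0]],"yaw":[0.08,0.16,0.232,0.232],"jaw":[0.2,0.2,0.2,0.2]}'; python3 - <<'E'
from h import *
im=manip.get_image("top"); crop("top",(200,110,360,230),"t4",5,im)
im=manip.get_image("scene"); crop("scene",(150,80,310,260),"s4",3,im)
E
```

```text
t: 3.1
position: [0.6296, -0.1731, 0.4037]
tool_rot: [3.141, -0.001, 1.508]
contact_force: [-0.7, -0.1, -0.8]
opening: 0.051
t4 origin 200 110 scale 5
s4 origin 150 80 scale 3
```

View pics/t4.png

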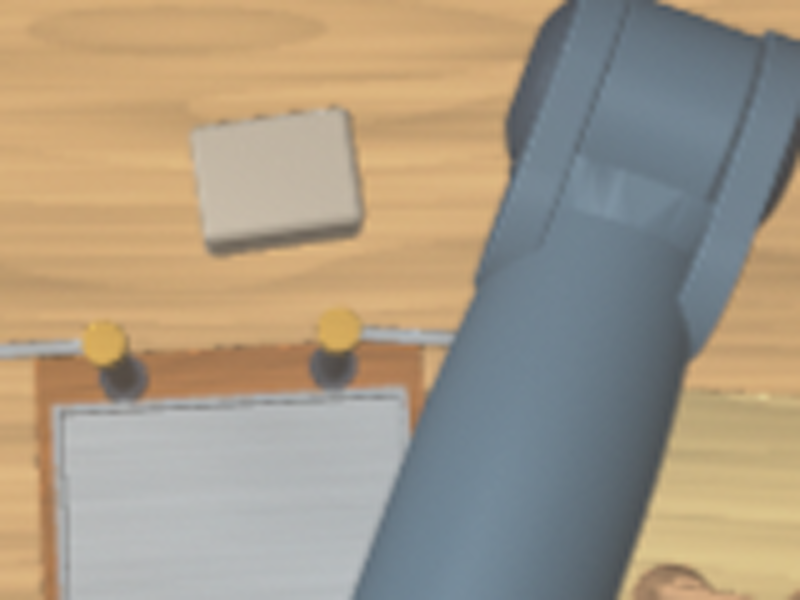

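View pics/s4.png

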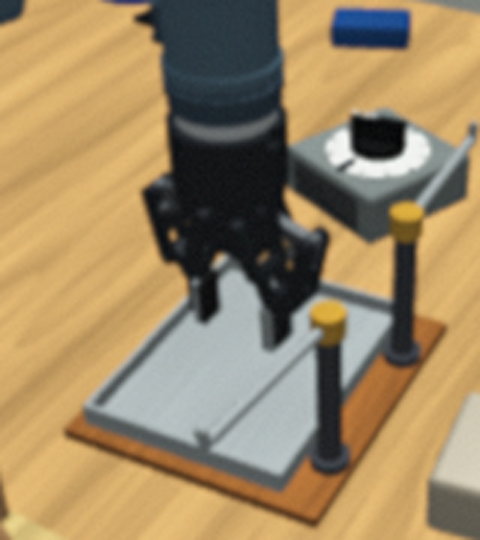

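```bash
python3 - <<'E'
from h import *
for z in(.2307,.24,.165): print((w2px("scene",[.6296,-.1731,z])[0]-[150,80]+.5)*3)
for s in(-1,1): print((w2px("scene",[.6296+s*.0255,-.1731,.235])[0]-[150,80]+.5)*3)
E
```

```text
[243.73026328 337.00305529]
[243.0337765  326.65705031]
[248.3967811  406.32212686]
[212.78574059 321.44848368]
[274.73595239 343.27254191]
```

```bash
python3 -m inch '{"travel":[[0,0,-0.2],[0,0,-0.4],[0,0,-0.56],[0,0,-0.56]],"yaw":[0,0,0,0],"jaw":[0.2,0.2,0.2,0.2]}'; python3 - <<'E'
import numpy as np
# waypoints right arm
root=np.array([.635,-.0638]); r=.112
for a in np.arange(1.455,-.01,-.1455):
    phi=np.pi+.052+a; print(round(a,3), root+r*np.array([np.cos(phi),np.sin(phi)]), phi-np.pi)
E
```

```text
t: 3.7
position: [0.6253, -0.1772, 0.3184]
tool_rot: [-3.136, -0.001, 1.5]
contact_force: [0.3, -0.7, -0.2]
opening: 0.0512
1.455 [ 0.62785966 -0.17557216] 1.5069999999999997
1.31 [ 0.61172958 -0.17335586] 1.3615000000000004
1.164 [ 0.59609127 -0.16882433] 1.2160000000000002
1.019 [ 0.58127522 -0.16207333] 1.0705
0.873 [ 0.56759453 -0.15324553] 0.9250000000000007
0.728 [ 0.55533831 -0.14252747] 0.7795000000000005
0.582 [ 0.54476558 -0.13014568] 0.6340000000000003
0.437 [ 0.53609977 -0.11636181] 0.48850000000000016
0.291 [ 0.529524   -0.10146715] 0.3430000000000004
0.146 [ 0.52517726 -0.08577648] 0.19750000000000068
0.0 [ 0.52315139 -0.06962138] 0.05200000000000049
```

```bash
python3 -m inch '{"travel":[[0,0,0],[0,0,0],[0,0,0]],"yaw":[0,0,0],"jaw":[-0.45,-0.45,-0.45]}'; python3 -m inch '{"travel":[[-0.09,0.025,0],[-0.195,0.056,0],[-0.293,0.101,0],[-0.385,0.16,0],[-0.467,0.231,0]],"yaw":[-0.088,-0.181,-0.274,-0.366,-0.459],"jaw":[-0.45,-0.45,-0.45,-0.45,-0.45]}'
```

```text
t: 4.08
position: [0.6256, -0.1775, 0.3195]
tool_rot: [-3.138, -0.001, 1.5]
contact_force: [-0.8, -0.5, 0.4]
opening: 0.0236
t: 4.7
position: [0.5556, -0.1429, 0.3203]
tool_rot: [-3.14, -0.001, 0.774]
contact_force: [1.4, -0.1, 0.0]
opening: 0.0233
```

```bash
python3 -m inch '{"travel":[[-0.072,0.085,0],[-0.13,0.177,0],[-0.174,0.276,0],[-0.203,0.381,0],[-0.216,0.489,0]],"yaw":[-0.089,-0.182,-0.274,-0.367,-0.46],"jaw":[-0.45,-0.45,-0.45,-0.45,-0.45]}';python3 - <<'E'
from h import *
im=manip.get_image("scene"); crop("scene",(150,80,310,260),"s5",3,im)
print(manip.sense()["q"])
E
```

```text
t: 5.32
position: [0.5233, -0.0694, 0.3211]
tool_rot: [3.141, -0.002, 0.046]
contact_force: [0.8, -1.9, -0.5]
opening: 0.0234
s5 origin 150 80 scale 3
[-2.49623587e-01  3.20906831e-01 -2.21535354e-01  1.02693006e+00
  2.32373035e-03  2.84662674e+00]
```

View pics/s5.png

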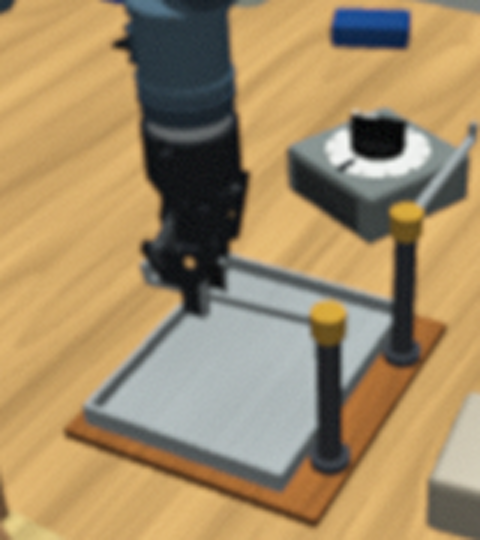

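```bash
python3 -m inch '{"travel":[[0,0,0],[0,-0.001,0],[0,-0.001,0],[0,-0.001,0],[0,-0.001,0]],"yaw":[0,0.004,0.004,0.004,0.004],"jaw":[-0.7,-1,-1,-1,-1]}'; python3 -m inch '{"travel":[[0,0,0],[0,0,0],[0,0,0],[0,0,0]],"yaw":[0,0,0,0],"jaw":[-0.7,-0.4,0.1,0.1]}';  python3 -m inch '{"travel":[[0,0,0.2],[0,0,0.4],[0,0,0.58],[0,0,0.58]],"yaw":[0,0,0,0],"jaw":[0.1,0.1,0.1,0.1]}'
```

```text
t: 6.0
position: [0.5231, -0.0682, 0.3215]
tool_rot: [-3.14, -0.003, 0.052]
contact_force: [-1.8, -0.8, 5.4]
opening: 0.0078
t: 6.5
position: [0.5232, -0.0682, 0.3214]
tool_rot: [-3.14, -0.002, 0.052]
contact_force: [-0.3, -0.1, -0.9]
opening: 0.0472
t: 7.0
position: [0.524, -0.0684, 0.4105]
tool_rot: [-3.141, -0.007, 0.052]
contact_force: [0.5, -0.4, 0.6]
opening: 0.0468
```

```bash
python3 -m inch '{"travel":[[0.06,0.18,0],[0.13,0.36,0],[0.19,0.54,0],[0.26,0.72,0],[0.324,0.907,0]],"yaw":[0.1,0.2,0.3,0.4,0.5],"jaw":[0.2,0.2,0.2,0.2,0.2]}'; python3 -m inch '{"travel":[[0.06,0.18,0],[0.13,0.36,0],[0.19,0.54,0],[0.26,0.72,0],[0.324,0.907,0]],"yaw":[0.1,0.2,0.3,0.4,0.5],"jaw":[0.2,0.2,0.2,0.2,0.2]}'; python3 - <<'E'
from h import *
im=manip.get_image("top"); crop("top",(160,150,340,270),"t6",4,im)
im=manip.get_image("scene"); crop("scene",(170,80,330,260),"s6",3,im)
root=np.array([.6269,.092]); r=.112
for a in np.linspace(-1.571,0,11):
    phi=np.pi+.052+a; print(round(a,3), (root+r*np.array([np.cos(phi),np.sin(phi)])).round(4), phi.round(3))
E
```

```text
t: 7.62
position: [0.5726, 0.0685, 0.4089]
tool_rot: [-3.14, -0.006, 0.842]
contact_force: [1.0, -0.1, 0.0]
opening: 0.0511
t: 8.25
position: [0.6213, 0.2054, 0.407]
tool_rot: [-3.138, -0.005, 1.633]
contact_force: [0.1, 0.1, 0.2]
opening: 0.0511
t6 origin 160 150 scale 4
s6 origin 170 80 scale 3
-1.571 [0.6211 0.2038] 1.623
-1.414 [0.6037 0.2016] 1.78
-1.257 [0.5868 0.1966] 1.937
-1.1 [0.5709 0.189 ] 2.094
-0.943 [0.5565 0.1791] 2.251
-0.786 [0.5437 0.167 ] 2.408
-0.628 [0.533 0.153] 2.565
-0.471 [0.5246 0.1376] 2.722
-0.314 [0.5187 0.121 ] 2.879
-0.157 [0.5155 0.1037] 3.036
0.0 [0.5151 0.0862] 3.194
```

View pics/s6.png

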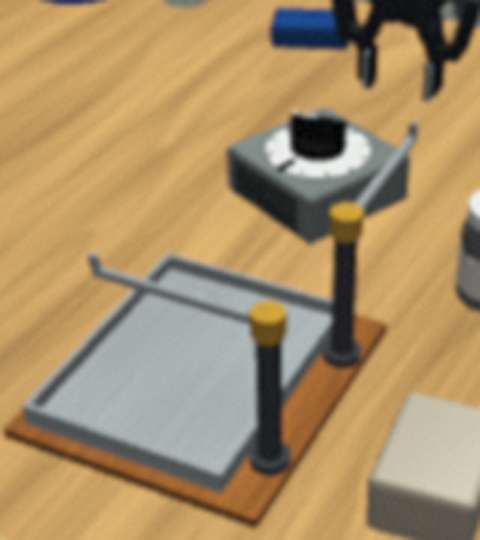

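View pics/t6.png

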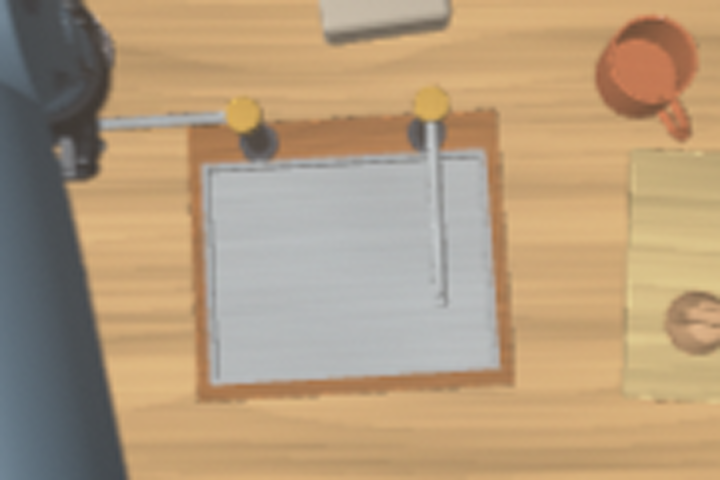

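```bash
python3 -m inch '{"travel":[[0,0,-0.2],[0,0,-0.4],[0,0,-0.58],[0,0,-0.58]],"yaw":[0,0,0,0],"jaw":[0.2,0.2,0.2,0.2]}';  python3 -m inch '{"travel":[[0,0,0],[0,0,0],[0,0,0]],"yaw":[0,0,0],"jaw":[-0.45,-0.45,-0.45]}'
```

```text
t: 8.85
position: [0.6198, 0.2061, 0.3159]
tool_rot: [-3.13, -0.005, 1.63]
contact_force: [1.4, -0.3, -0.2]
opening: 0.0513
t: 9.22
position: [0.6203, 0.2061, 0.3171]
tool_rot: [-3.132, -0.005, 1.63]
contact_force: [0.5, 0.5, -0.7]
opening: 0.0234
```

```bash
python3 -m inch '{"travel":[[-0.112,-0.03,0.01],[-0.223,-0.063,0.015],[-0.33,-0.114,0.02],[-0.426,-0.18,0.02],[-0.511,-0.26,0.02]],"yaw":[0.096,0.196,0.296,0.395,0.495],"jaw":[-0.45,-0.45,-0.45,-0.45,-0.45]}'
```

```text
t: 9.85
position: [0.5437, 0.1672, 0.321]
tool_rot: [-3.135, -0.004, 2.413]
contact_force: [1.7, 1.1, 0.2]
opening: 0.0231
```

```bash
python3 -m inch '{"travel":[[-0.071,-0.095,0],[-0.127,-0.197,0],[-0.167,-0.308,0],[-0.188,-0.423,0],[-0.191,-0.54,0]],"yaw":[0.097,0.197,0.297,0.397,0.497],"jaw":[-0.45,-0.45,-0.45,-0.45,-0.45]}'; python3 -m inch '{"travel":[[0,0,0],[0,0,0]],"yaw":[0,0],"jaw":[-0.45,-0.45]}'
```

```text
t: 10.48
position: [0.515, 0.0861, 0.3219]
tool_rot: [-3.136, -0.002, -3.084]
contact_force: [0.9, 1.1, 0.8]
opening: 0.0236
t: 10.72
position: [0.5153, 0.0864, 0.3224]
tool_rot: [-3.136, -0.001, -3.086]
contact_force: [1.2, -0.2, -0.2]
opening: 0.0234
```

```bash
python3 -m inch '{"travel":[[0,0.004,0],[0,0.004,0],[0,0.004,0],[0,0.004,0],[0,0.004,0]],"yaw":[0,0,0,0,0],"jaw":[-0.7,-1,-1,-1,-1]}'; python3 -m inch '{"travel":[[0,0,0],[0,0,0],[0,0,0],[0,0,0]],"yaw":[0,0,0,0],"jaw":[-0.7,-0.4,0.1,0.1]}';  python3 -m inch '{"travel":[[0,0,0.2],[0,0,0.4],[0,0,0.58],[0,0,0.58]],"yaw":[0,0,0,0],"jaw":[0.1,0.1,0.1,0.1]}'
```

```text
t: 11.35
position: [0.5153, 0.0872, 0.3226]
tool_rot: [-3.137, -0.001, -3.086]
contact_force: [-1.5, 0.6, 3.5]
opening: 0.0078
t: 11.85
position: [0.5153, 0.0871, 0.3225]
tool_rot: [-3.136, -0.001, -3.086]
contact_force: [0.3, 0.1, -0.7]
opening: 0.0469
t: 12.35
position: [0.5161, 0.0871, 0.4117]
tool_rot: [-3.136, 0.004, -3.086]
contact_force: [0.1, 0.7, -0.5]
opening: 0.0469
```

```bash
python3 -m inch '{"travel":[[-0.03,-0.2,0],[-0.06,-0.42,0],[-0.09,-0.64,0],[-0.127,-0.875,0],[-0.127,-0.875,0]],"yaw":[-0.09,-0.19,-0.29,-0.389,-0.389],"jaw":[0.2,0.2,0.2,0.2,0.2]}'; python3 -m inch '{"travel":[[-0.03,-0.2,0],[-0.06,-0.42,0],[-0.09,-0.64,0],[-0.127,-0.875,0],[-0.127,-0.875,0]],"yaw":[-0.09,-0.19,-0.29,-0.389,-0.389],"jaw":[0.2,0.2,0.2,0.2,0.2]}'; python3 - <<'E'
from h import *
im=manip.get_image("top"); crop("top",(180,150,300,260),"t7",6,im); crop("top",(300,140,400,260),"t8",5,im)
im=manip.get_image("scene"); crop("scene",(170,80,330,260),"s7",3,im);crop("scene",(60,210,220,330),"s8",None,im)
E
```

```text
t: 12.98
position: [0.4966, -0.0459, 0.4103]
tool_rot: [-3.135, 0.002, 2.583]
contact_force: [0.9, 0.6, -0.0]
opening: 0.0514
t: 13.6
position: [0.4774, -0.1782, 0.4093]
tool_rot: [-3.135, 0.001, 1.971]
contact_force: [0.7, 0.6, 0.4]
opening: 0.0512
t7 origin 180 150 scale 6
t8 origin 300 140 scale 5
s7 origin 170 80 scale 3
s8 origin 60 210 scale 5
```

View pics/t7.png

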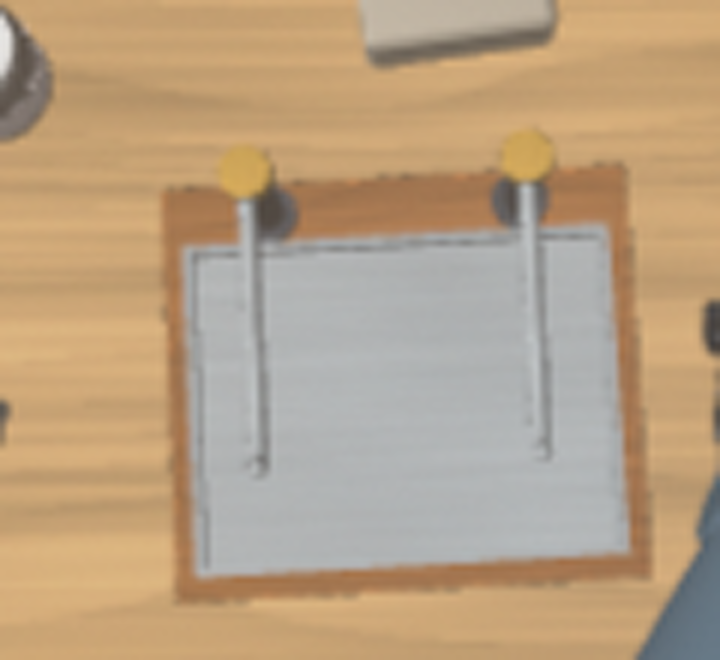

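View pics/t8.png

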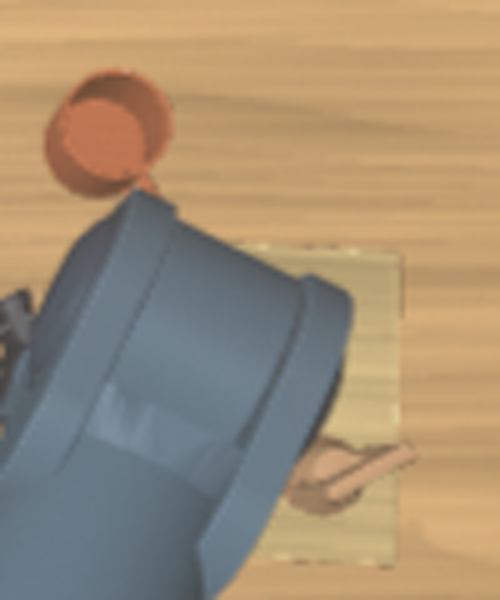

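View pics/s7.png

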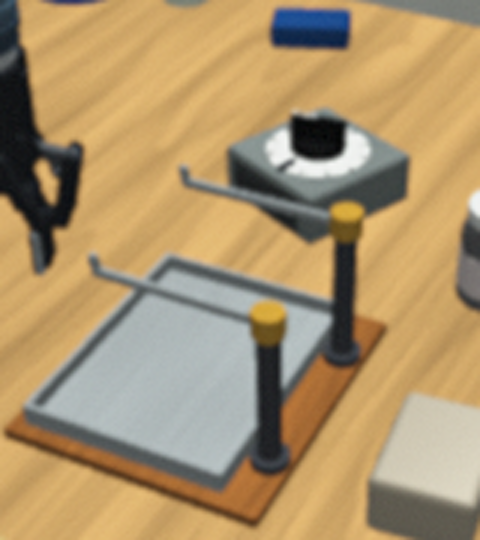

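View pics/s8.png

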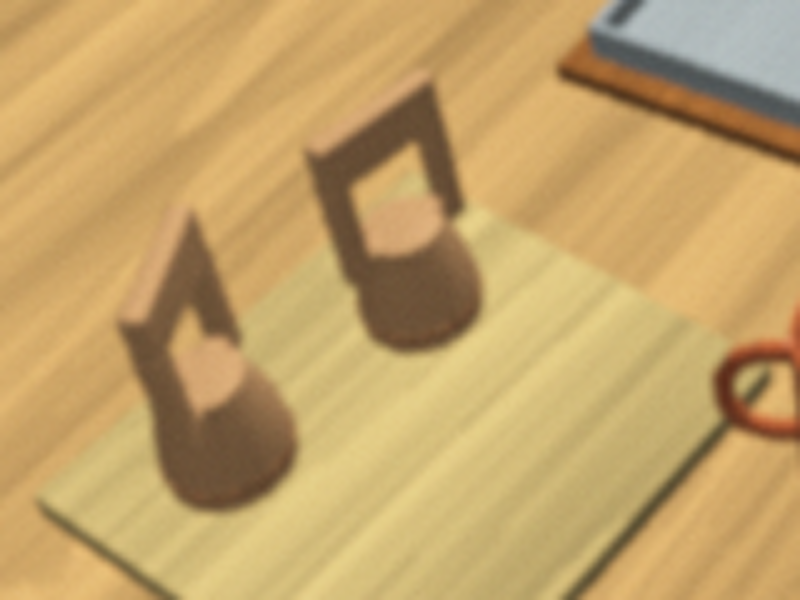

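```bash
python3 - <<'E'
from fit import *
T=lambda p:cp((180,150),6,p)
W=lambda p,z:px2w("top",*T(p),z)
def ang(a,b): d=b-a; return np.arctan2(d[1],d[0]) 
hl,hr=W((245,173),.178),W((527,155),.178); tl,tr=W((258,465),.183),W((542,450),.183)
print("hubs",hl,hr,"yaw from hubs",ang(hr,hl)-np.pi/2, "dist",np.linalg.norm(hl-hr))
c=[W(p,.034) for p in((185,248),(608,228),(630,552),(197,577))]
print("tray yaw",ang(c[1],c[0])-np.pi/2,ang(c[2],c[3])-np.pi/2,ang(c[3],c[0]),ang(c[2],c[1]))
print("arms",ang(tl,hl),ang(tr,hr), np.linalg.norm((tl-hl)[:2]),np.linalg.norm((tr-hr)[:2]), tl,tr)
E
```

```text
hubs [0.6246 0.0908 0.178 ] [ 0.6334 -0.0639  0.178 ] yaw from hubs 0.0573373128824326 dist 0.15490135778311434
tray yaw 0.04051281123527706 0.05044957774742542 0.04499965227325754 0.0509524620111388
arms 0.05184782873109335 0.03746209275399073 0.15986760708349282 0.16166457656719527 [0.4649 0.0825 0.183 ] [ 0.4719 -0.0699  0.183 ]
```

```bash
python3 -m inch '{"travel":[[-0.03,-0.21,0],[-0.06,-0.43,0],[-0.09,-0.65,0],[-0.123,-0.855,0],[-0.123,-0.855,0]],"yaw":[-0.1,-0.2,-0.3,-0.389,-0.389],"jaw":[0.2,0.2,0.2,0.2,0.2]}'; python3 - <<'E'
from h import *
im=manip.get_image("scene"); crop("scene",(60,160,220,310),"s9",4,im)
s=manip.sense(); p=s["position"]; print(p)
for z in (.2307,.148): print((w2px("scene",[p[0],p[1],z])[0]-[60,160]+.5)*4)
E
```

```text
t: 14.32
position: [0.4593, -0.3051, 0.409]
tool_rot: [-3.135, -0.0, 1.364]
contact_force: [-0.9, 0.7, 0.8]
opening: 0.0515
s9 origin 60 160 scale 4
[ 0.45939008 -0.30405039  0.40905146]
[266.76574369 172.0416012 ]
[298.82609236 287.53628656]
```

View pics/s9.png

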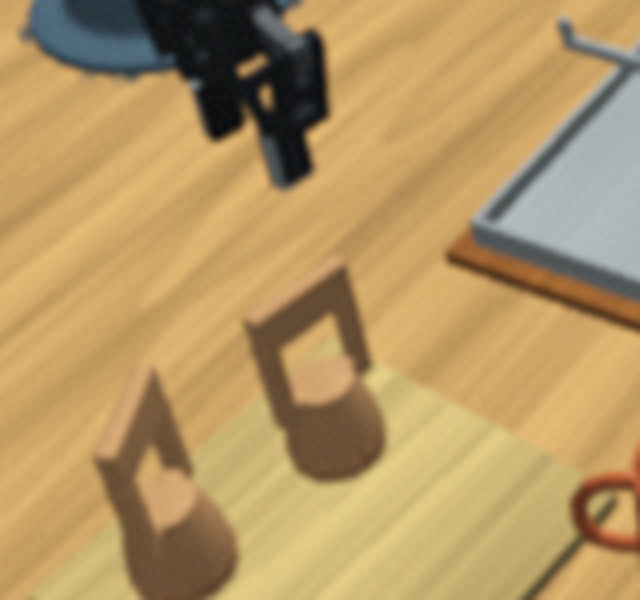

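```bash
python3 -m inch '{"travel":[[0,0,-0.2],[0,-0.01,-0.4],[0,-0.01,-0.6],[0,-0.01,-0.76],[0,-0.01,-0.76]],"yaw":[0,0,0,0,0],"jaw":[0.2,0.2,0.2,0.2,0.2]}'; python3 - <<'E'
from h import *
im=manip.get_image("scene"); crop("scene",(60,160,220,310),"s10",4,im)
print(manip.sense()["position"])
E
```

```text
t: 15.0
position: [0.459, -0.3031, 0.2932]
tool_rot: [-3.13, -0.004, 1.369]
contact_force: [-0.2, -0.9, 0.5]
opening: 0.0511
s10 origin 60 160 scale 4
[ 0.45946581 -0.3038265   0.29471486]
```

View pics/s10.png

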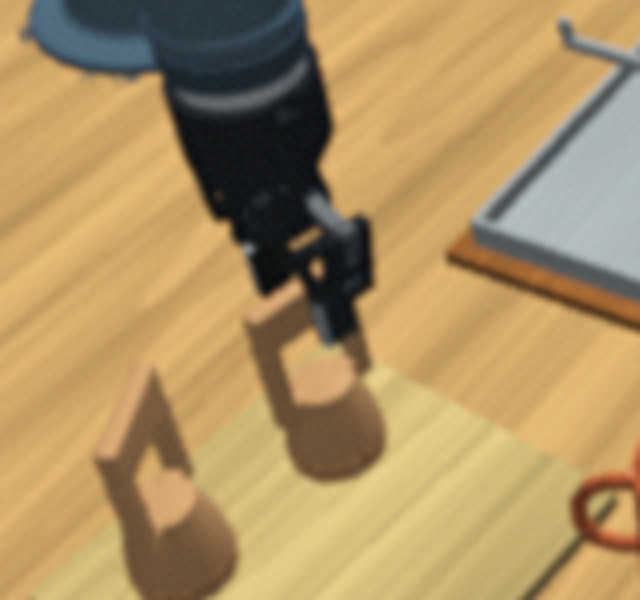

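```bash
python3 -m inch '{"travel":[[0,0,0],[0,0,0],[0,0,0],[0,0,0],[0,0,0]],"yaw":[0,0,0,0,0],"jaw":[-0.2,-0.6,-1,-1,-1]}'; python3 -m inch '{"travel":[[0,0,0.05],[0,0,0.15],[0,0,0.25],[0,0,0.25]],"yaw":[0,0,0,0],"jaw":[-1,-1,-1,-1]}'; python3 - <<'E'
from h import *
im=manip.get_image("scene"); crop("scene",(60,160,220,310),"s11",4,im)
print(manip.sense())
E
```

```text
t: 15.68
position: [0.4599, -0.3043, 0.296]
tool_rot: [-3.135, -0.001, 1.368]
contact_force: [-0.3, 0.5, 6.1]
opening: 0.0108
t: 16.18
position: [0.4605, -0.3048, 0.3354]
tool_rot: [-3.138, 0.001, 1.368]
contact_force: [-0.2, 0.2, -3.2]
opening: 0.011
s11 origin 60 160 scale 4
{'t': 16.225, 'q': array([-0.69902237,  0.36230261, -0.12518387,  1.08756236, -0.00202155,
        1.07420246]), 'qvel': array([-0.00061217,  0.01258341, -0.02771523, -0.00600053,  0.00079998,
       -0.00123525]), 'joint_torque': array([ 9.27204295e-03, -4.65418839e+01,  2.72978675e+01,  1.55352973e-01,
       -1.68982521e-02, -2.41700155e-05]), 'position': array([ 0.46024869, -0.30456207,  0.33444969]), 'tool_rot': array([-3.13689067e+00, -2.48683396e-04,  1.36837153e+00]), 'contact_force': array([-0.26965199, -0.44929888, -2.6302661 ]), 'moment': array([-0.05426154,  0.00287814, -0.00729538]), 'opening': 0.010644109493104875}
```

View pics/s11.png

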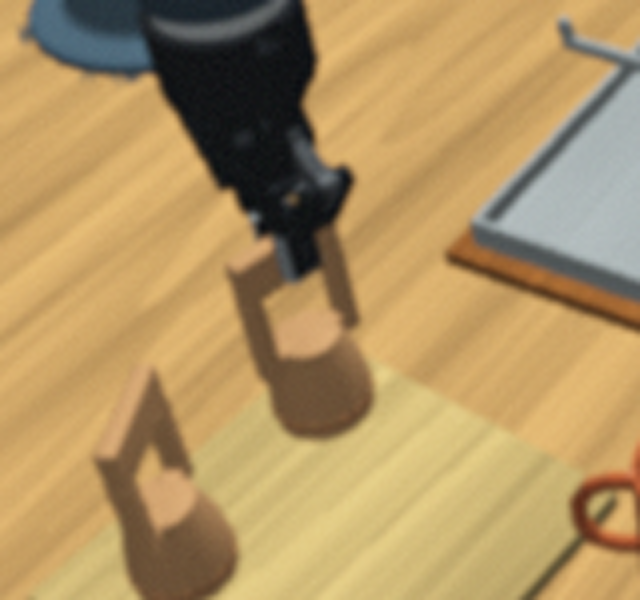

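```bash
python3 -m inch '{"travel":[[-0.08,0,0.12],[-0.17,0.2,0.24],[-0.26,0.42,0.24],[-0.35,0.64,0.24],[-0.387,0.85,0.24]],"yaw":[0.03,0.06,0.09,0.12,0.162],"jaw":[-1,-1,-1,-1,-1]}'; python3 -m inch '{"travel":[[0,0.2,0],[0,0.42,0],[0,0.64,0],[0,0.85,0],[0,0.85,0]],"yaw":[0,0,0,0,0],"jaw":[-1,-1,-1,-1,-1]}'
```

```text
t: 16.85
position: [0.4012, -0.1759, 0.37]
tool_rot: [-3.136, -0.001, 1.624]
contact_force: [1.1, 0.6, -1.5]
opening: 0.011
t: 17.48
position: [0.4005, -0.0468, 0.3695]
tool_rot: [-3.135, -0.002, 1.628]
contact_force: [0.6, -0.7, -2.7]
opening: 0.0107
```

```bash
python3 -m inch '{"travel":[[0,0.2,0],[0,0.42,0],[0,0.64,0],[0,0.847,0],[0,0.847,0]],"yaw":[0,0,0,0,0],"jaw":[-1,-1,-1,-1,-1]}'; python3 - <<'E'
from h import *
s=manip.sense(); print(s["position"],s["tool_rot"])
im=manip.get_image("top"); crop("top",(180,150,300,260),"t12",6,im)
im=manip.get_image("scene"); crop("scene",(130,60,290,240),"s12",3,im)
E
```

```text
t: 18.1
position: [0.4006, 0.081, 0.3692]
tool_rot: [-3.134, -0.002, 1.63]
contact_force: [-0.1, 0.3, -2.6]
opening: 0.0105
[0.40055496 0.08103786 0.36919202] [-3.13424946e+00 -1.61129974e-03  1.63024590e+00]
t12 origin 180 150 scale 6
s12 origin 130 60 scale 3
```

View pics/s12.png

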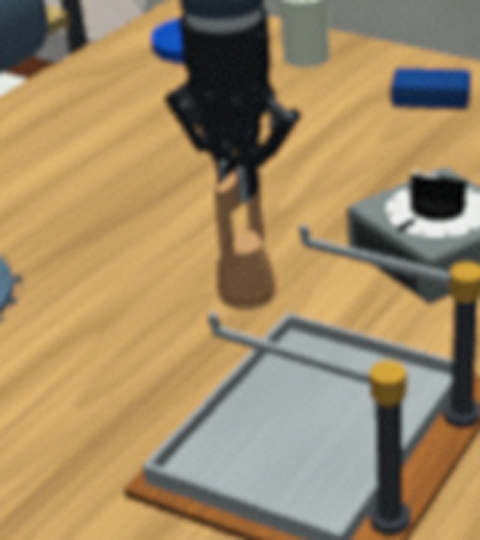

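View pics/t12.png

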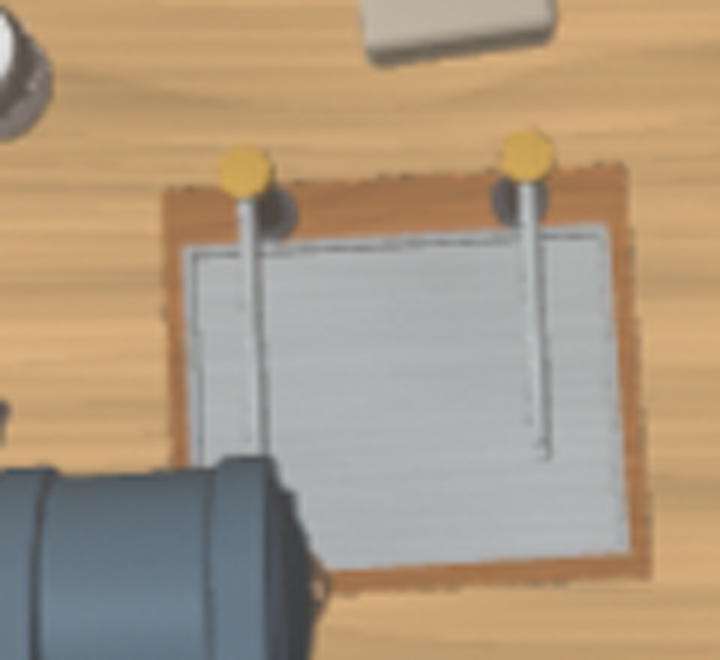

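```bash
python3 - <<'E'
from fit import *
R=rz(.052)
for l in([0,0,.102],[0,0,.059],[0,-.02,.102],[0,.02,.102],[0,-.032,.132],[0,.032,.132],[0,0,0],[.029,0,0],[0,-.029,0]):
    w=R@l+[.3996,.081,.3692-.1547-.1248]; print(l,w,(w2px("scene",w)[0]-[130,60]+.5)*3)
E
```

```text
[0, 0, 0.102] [0.3996 0.081  0.1917] [241.1474 203.087 ]
[0, 0, 0.059] [0.3996 0.081  0.1487] [244.927  242.4646]
[0, -0.02, 0.102] [0.4006 0.061  0.1917] [229.8117 213.1615]
[0, 0.02, 0.102] [0.3986 0.101  0.1917] [252.2127 193.2529]
[0, -0.032, 0.132] [0.4013 0.049  0.2217] [219.7701 190.4484]
[0, 0.032, 0.132] [0.3979 0.113  0.2217] [256.321  159.1828]
[0, 0, 0] [0.3996 0.081  0.0897] [249.8412 293.6621]
[0.029, 0, 0] [0.4286 0.0825 0.0897] [275.4392 300.8629]
[0, -0.029, 0] [0.4011 0.052  0.0897] [234.3411 309.0955]
```

```bash
python3 -m inch '{"travel":[[0.13,0.005,0.005],[0.26,0.01,0.008],[0.39,0.018,0.008],[0.52,0.022,0.008],[0.52,0.022,0.008]],"yaw":[-0.002,-0.004,-0.004,-0.004,-0.004],"jaw":[-1,-1,-1,-1,-1]}'; python3 - <<'E'
from h import *
s=manip.sense(); print(s["position"],s["tool_rot"],s["contact_force"])
im=manip.get_image("scene"); crop("scene",(130,60,290,240),"s13",3,im)
E
```

```text
t: 18.82
position: [0.4799, 0.0818, 0.3702]
tool_rot: [-3.135, -0.0, 1.619]
contact_force: [-0.8, -0.7, -3.1]
opening: 0.011
[0.47985791 0.08177339 0.37019695] [-3.13466273e+00 -3.62748245e-04  1.61929409e+00] [-0.76300496 -0.65344252 -3.08422852]
s13 origin 130 60 scale 3
```

View pics/s13.png

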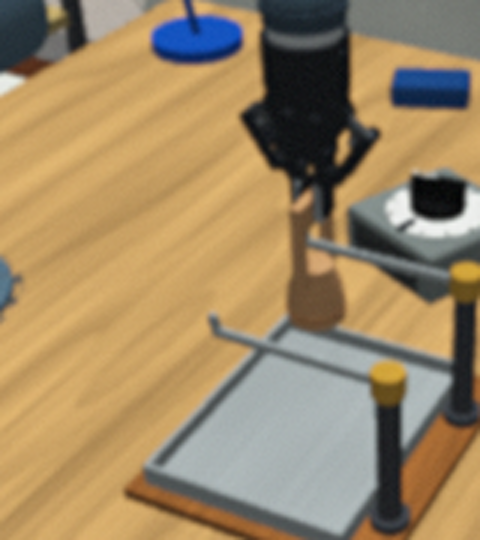

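```bash
python3 -m inch '{"travel":[[0.1,0.01,0],[0.2,0.02,0],[0.313,0.03,0],[0.313,0.03,0]],"yaw":[0,0,0,0],"jaw":[-1,-1,-1,-1]}'; python3 -m inch '{"travel":[[0,0,-0.05],[0,0,-0.1],[0,0,-0.14],[0,0,-0.14],[0,0,-0.14]],"yaw":[0,0,0,0,0],"jaw":[-1,-1,-1,-1,-1]}'; python3 - <<'E'
from h import *
s=manip.sense(); print(s["position"],s["tool_rot"],s["contact_force"])
im=manip.get_image("scene"); crop("scene",(130,60,290,240),"s14",3,im)
E
```

```text
t: 19.38
position: [0.5259, 0.0859, 0.37]
tool_rot: [-3.133, -0.0, 1.619]
contact_force: [-0.6, -0.8, -2.0]
opening: 0.011
t: 20.0
position: [0.5258, 0.0859, 0.349]
tool_rot: [-3.133, -0.0, 1.619]
contact_force: [-0.2, 0.3, -2.8]
opening: 0.0108
[0.52579519 0.08592597 0.34895584] [-3.13293895e+00 -3.32439616e-04  1.61889125e+00] [-0.23348987  0.29442141 -2.8443698 ]
s14 origin 130 60 scale 3
```

View pics/s14.png

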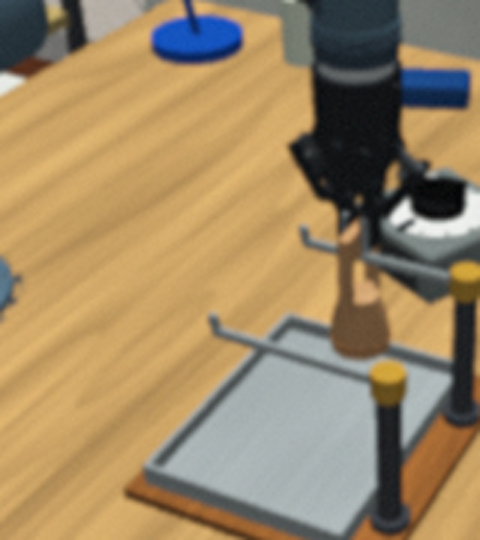

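```bash
python3 -m inch '{"travel":[[0,0,-0.007],[0,0,-0.012],[0,0,-0.012]],"yaw":[0,0,0],"jaw":[-1,-1,-1]}'; python3 -m inch '{"travel":[[0,0,-0.005],[0,0,-0.007],[0,0,-0.007]],"yaw":[0,0,0],"jaw":[-1,-1,-1]}'
```

```text
t: 20.42
position: [0.526, 0.086, 0.3478]
tool_rot: [-3.134, -0.0, 1.619]
contact_force: [-1.4, -0.3, 1.8]
opening: 0.0106
t: 20.8
position: [0.5259, 0.086, 0.3476]
tool_rot: [-3.135, -0.0, 1.619]
contact_force: [-2.8, 0.5, 5.8]
opening: 0.0107
```

```bash
python3 -m inch '{"travel":[[0,0,0.003],[0,0,0.003],[0,0,0.003],[0,0,0.003],[0,0,0.003]],"yaw":[0,0,0,0,0],"jaw":[-0.7,-0.6,-0.5,-0.3,-0.2]}'; python3 -m inch '{"travel":[[0,0,0.1],[0,0,0.25],[0,0,0.4],[0,0,0.55],[0,0,0.55]],"yaw":[0,0,0,0,0],"jaw":[-0.2,-0.1,0,0,0]}'; python3 - <<'E'
from h import *
s=manip.sense(); print(s["position"],s["tool_rot"],s["contact_force"])
im=manip.get_image("scene"); crop("scene",(130,60,290,240),"s15",3,im)
E
```

```text
t: 21.42
position: [0.5259, 0.086, 0.348]
tool_rot: [-3.135, -0.0, 1.619]
contact_force: [1.4, -0.2, -1.0]
opening: 0.0339
t: 22.05
position: [0.5266, 0.086, 0.4332]
tool_rot: [-3.14, -0.0, 1.619]
contact_force: [0.4, 0.4, -1.0]
opening: 0.0427
[0.52663944 0.08602357 0.43317803] [-3.13987724e+00 -2.31154224e-04  1.61903223e+00] [ 0.41869305  0.40741314 -0.96869972]
s15 origin 130 60 scale 3
```

View pics/s15.png

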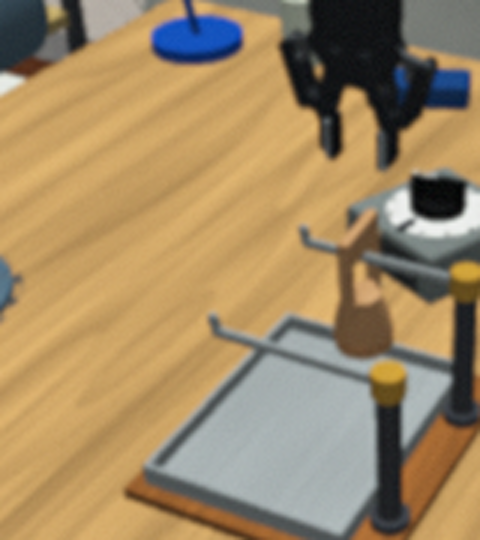

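```bash
python3 -m inch '{"travel":[[-0.05,-0.2,0],[-0.1,-0.42,0],[-0.15,-0.64,0],[-0.19,-0.85,0],[-0.19,-0.85,0]],"yaw":[0.02,0.04,0.06,0.08,0.08],"jaw":[0.2,0.2,0.2,0.2,0.2]}'; python3 -m inch '{"travel":[[-0.05,-0.2,0],[-0.1,-0.42,0],[-0.15,-0.64,0],[-0.19,-0.85,0],[-0.19,-0.85,0]],"yaw":[0.02,0.04,0.06,0.08,0.08],"jaw":[0.2,0.2,0.2,0.2,0.2]}'; python3 - <<'E'
from h import *
im=manip.get_image("scene"); crop("scene",(60,210,220,330),"s16",None,im)
crop("scene",(130,60,290,240),"s17",3,im)
im=manip.get_image("top"); crop("top",(180,140,400,280),"t16",3,im)
E
```

```text
t: 22.72
position: [0.4972, -0.043, 0.4306]
tool_rot: [-3.136, -0.001, 1.741]
contact_force: [0.3, 0.5, -0.5]
opening: 0.0509
t: 23.35
position: [0.4686, -0.1712, 0.4298]
tool_rot: [-3.135, -0.002, 1.864]
contact_force: [-0.8, -0.4, 0.0]
opening: 0.0513
s16 origin 60 210 scale 5
s17 origin 130 60 scale 3
t16 origin 180 140 scale 3
```

View pics/s16.png

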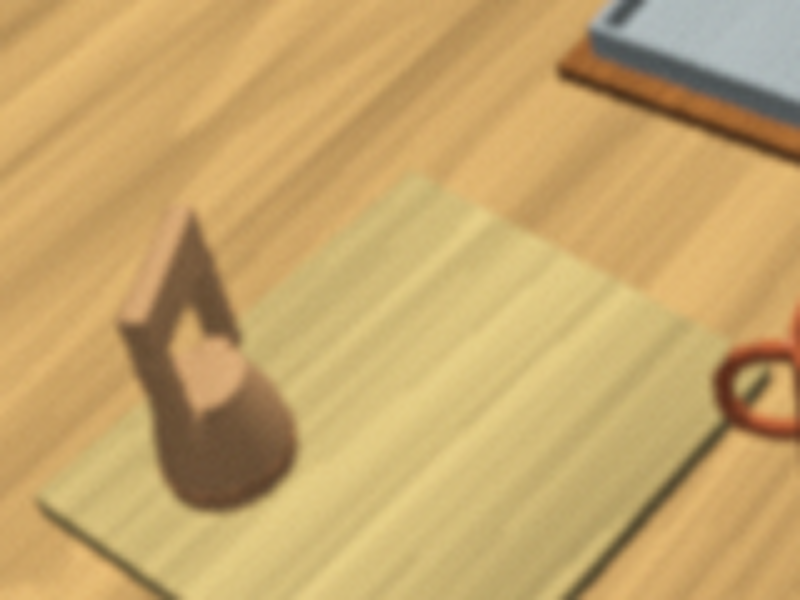

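View pics/t16.png

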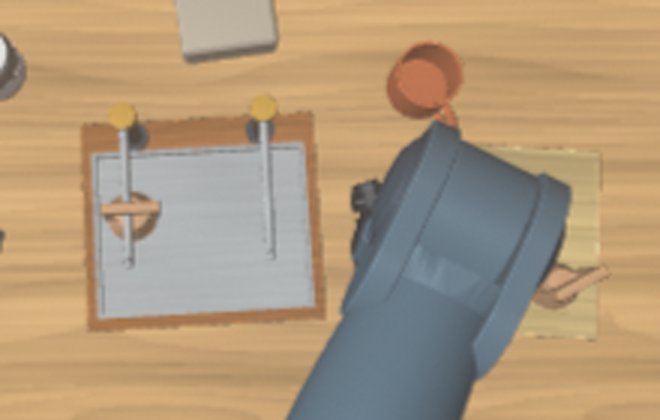

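View pics/s17.png

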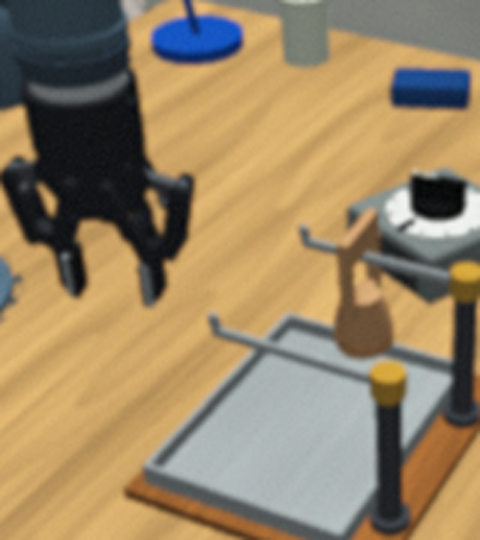

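```bash
python3 -m inch '{"travel":[[-0.02,-0.2,0],[-0.04,-0.4,0],[-0.06,-0.6,0],[-0.089,-0.8,0],[-0.089,-0.8,0]],"yaw":[0.01,0.02,0.03,0.044,0.044],"jaw":[0.2,0.2,0.2,0.2,0.2]}'; python3 -m inch '{"travel":[[-0.02,-0.2,0],[-0.04,-0.4,0],[-0.06,-0.6,0],[-0.089,-0.8,0],[-0.089,-0.8,0]],"yaw":[0.01,0.02,0.03,0.044,0.044],"jaw":[0.2,0.2,0.2,0.2,0.2]}';  python3 -m inch '{"travel":[[0,0,0],[0,0,0]],"yaw":[0,0],"jaw":[0.2,0.2]}'
```

```text
t: 24.08
position: [0.4558, -0.29, 0.4296]
tool_rot: [-3.135, -0.003, 1.935]
contact_force: [0.9, -0.2, -0.4]
opening: 0.051
t: 24.7
position: [0.4431, -0.41, 0.429]
tool_rot: [-3.136, -0.004, 2.003]
contact_force: [0.8, 0.3, 0.0]
opening: 0.0512
t: 24.95
position: [0.4436, -0.4085, 0.4291]
tool_rot: [-3.136, -0.004, 2.005]
contact_force: [0.0, -0.4, 0.3]
opening: 0.0507
```

```bash
python3 -m inch '{"travel":[[-0.005,-0.01,-0.22],[-0.01,-0.02,-0.45],[-0.01,-0.02,-0.68],[-0.01,-0.02,-0.89],[-0.01,-0.02,-0.89]],"yaw":[0,0,0,0,0],"jaw":[0.2,0.2,0.2,0.2,0.2]}'; python3 - <<'E'
from h import *
im=manip.get_image("scene"); crop("scene",(40,180,200,330),"s18",4,im)
print(manip.sense()["position"])
E
```

```text
t: 25.58
position: [0.4414, -0.4095, 0.2932]
tool_rot: [-3.134, -0.01, 2.006]
contact_force: [0.2, 0.5, -0.8]
opening: 0.0512
s18 origin 40 180 scale 4
[ 0.44197582 -0.4103053   0.29515987]
```

View pics/s18.png

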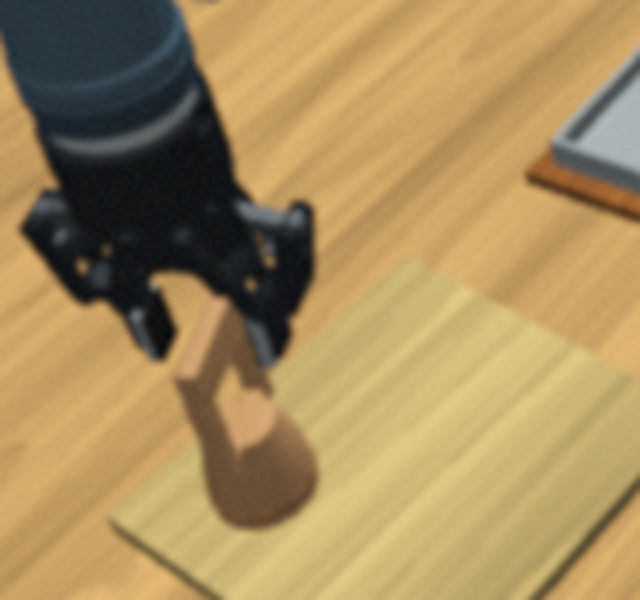

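Straddling the bell well. Close and lift; then look.

```bash
python3 -m inch '{"travel":[[0,0,0.003],[0,0,0.003],[0,0,0.003],[0,0,0.003],[0,0,0.003]],"yaw":[0,0,0,0,0],"jaw":[-0.2,-0.6,-1,-1,-1]}'; python3 -m inch '{"travel":[[0,0,0.05],[0,0,0.15],[0,0,0.25],[0,0,0.35],[0,0,0.49]],"yaw":[0,0,0,0,0],"jaw":[-1,-1,-1,-1,-1]}'; python3 - <<'E'
from h import *
im=manip.get_image("scene"); crop("scene",(40,160,200,310),"s19",4,im)
s=manip.sense(); print(s["position"],s["tool_rot"],s["contact_force"])
E
```

```text
t: 26.25
position: [0.4424, -0.4107, 0.2973]
tool_rot: [-3.136, -0.004, 2.006]
contact_force: [-0.7, 1.1, 6.7]
opening: 0.0108
t: 26.88
position: [0.4423, -0.4106, 0.3717]
tool_rot: [-3.136, -0.005, 2.006]
contact_force: [0.2, -0.7, -1.4]
opening: 0.0109
s19 origin 40 160 scale 4
[ 0.44274842 -0.41119094  0.3751806 ] [-3.13767538e+00  3.48387021e-04  2.00572777e+00] [-0.18913421 -0.32823012  1.26903012]
```

View pics/s19.png

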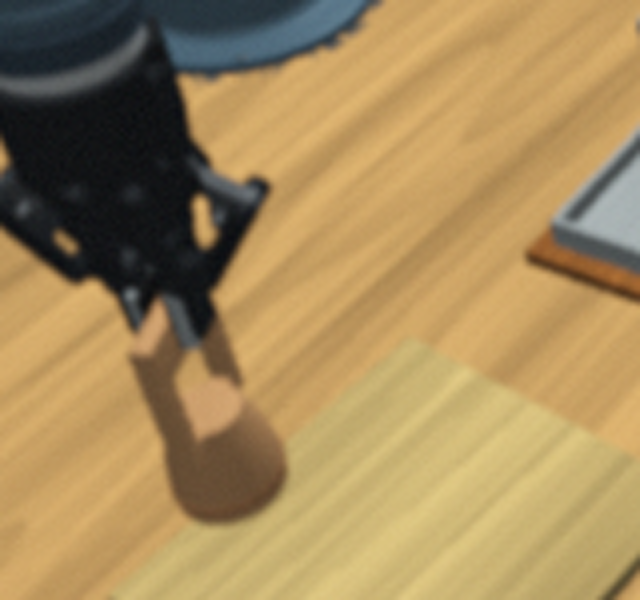

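```bash
python3 -m inch '{"travel":[[-0.05,0.1,0],[-0.1,0.25,0],[-0.15,0.42,0],[-0.21,0.6,0],[-0.21,0.75,0]],"yaw":[-0.04,-0.08,-0.13,-0.18,-0.25],"jaw":[-1,-1,-1,-1,-1]}'; python3 -m inch '{"travel":[[0,0.18,0],[0,0.36,0],[0,0.55,0],[0,0.75,0],[0,0.75,0]],"yaw":[0,0,0,0,0],"jaw":[-1,-1,-1,-1,-1]}'
```

```text
t: 27.55
position: [0.4107, -0.2977, 0.3755]
tool_rot: [-3.138, 0.0, 1.609]
contact_force: [0.7, 0.8, -1.8]
opening: 0.0104
t: 28.18
position: [0.4103, -0.1836, 0.3758]
tool_rot: [-3.138, -0.0, 1.612]
contact_force: [0.7, -1.2, -2.4]
opening: 0.0107
```

```bash
python3 -m inch '{"travel":[[0,0.18,-0.01],[0,0.36,-0.02],[0,0.55,-0.023],[0,0.74,-0.023],[0,0.74,-0.023]],"yaw":[0,0,0,0,0],"jaw":[-1,-1,-1,-1,-1]}'; python3 - <<'E'
from h import *
im=manip.get_image("scene"); crop("scene",(130,60,290,240),"s20",3,im)
s=manip.sense(); print(s["position"],s["tool_rot"],s["contact_force"])
E
```

```text
t: 28.8
position: [0.4104, -0.0719, 0.3726]
tool_rot: [-3.138, 0.0, 1.614]
contact_force: [0.2, 0.4, -1.7]
opening: 0.0106
s20 origin 130 60 scale 3
[ 0.41062859 -0.07271317  0.37267045] [-3.13819478e+00  1.11000792e-03  1.61293754e+00] [ 0.18435684 -0.59375619 -1.59681216]
```

View pics/s20.png

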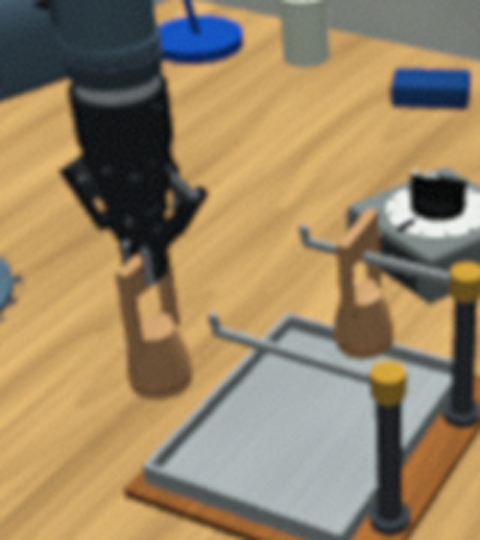

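```bash
python3 -m inch '{"travel":[[0.12,0.005,0],[0.24,0.01,0],[0.36,0.015,0],[0.48,0.019,0],[0.48,0.019,0]],"yaw":[0,0,0,0,0],"jaw":[-1,-1,-1,-1,-1]}'; python3 - <<'E'
from h import *
im=manip.get_image("scene"); crop("scene",(130,60,290,240),"s21",3,im)
s=manip.sense(); print(s["position"],s["tool_rot"],s["contact_force"])
E
```

```text
t: 29.48
position: [0.4838, -0.0712, 0.3727]
tool_rot: [-3.139, 0.002, 1.612]
contact_force: [0.0, 0.1, -2.9]
opening: 0.0107
s21 origin 130 60 scale 3
[ 0.482951   -0.07094077  0.37256042] [-3.13795453e+00  1.65135235e-03  1.61177099e+00] [-1.14766292  0.06826191 -1.96891337]
```

View pics/s21.png

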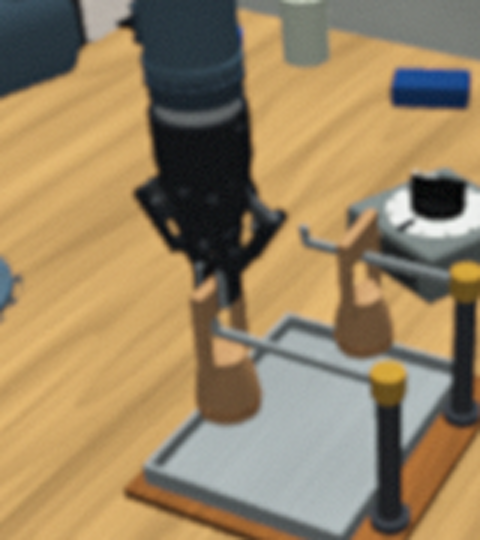

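```bash
python3 -m inch '{"travel":[[0.1,0.005,0],[0.2,0.01,0],[0.345,0.018,0],[0.345,0.018,0]],"yaw":[0,0,0,0],"jaw":[-1,-1,-1,-1]}'; python3 -m inch '{"travel":[[0,0,-0.05],[0,0,-0.1],[0,0,-0.14],[0,0,-0.14],[0,0,-0.14]],"yaw":[0,0,0,0,0],"jaw":[-1,-1,-1,-1,-1]}'; python3 -m inch '{"travel":[[0,0,-0.007],[0,0,-0.012],[0,0,-0.012]],"yaw":[0,0,0],"jaw":[-1,-1,-1]}'
```

```text
t: 30.02
position: [0.5351, -0.0689, 0.3725]
tool_rot: [-3.138, 0.002, 1.611]
contact_force: [0.9, 0.1, -2.0]
opening: 0.0108
t: 30.65
position: [0.535, -0.0688, 0.3516]
tool_rot: [-3.138, 0.002, 1.612]
contact_force: [0.8, 0.5, -1.8]
opening: 0.0107
t: 31.02
position: [0.535, -0.0688, 0.3498]
tool_rot: [-3.138, 0.002, 1.612]
contact_force: [-1.1, 0.4, -1.3]
opening: 0.011
```

```bash
python3 -m inch '{"travel":[[0,0,-0.005],[0,0,-0.008],[0,0,-0.008]],"yaw":[0,0,0],"jaw":[-1,-1,-1]}'
```

```text
t: 31.4
position: [0.5351, -0.0688, 0.3491]
tool_rot: [-3.139, 0.002, 1.612]
contact_force: [-1.9, -0.3, 2.3]
opening: 0.0106
```

```bash
python3 -m inch '{"travel":[[0,0,0],[0,0,0],[0,0,0],[0,0,0],[0,0,0]],"yaw":[0,0,0,0,0],"jaw":[-0.7,-0.6,-0.5,-0.3,-0.2]}'; python3 -m inch '{"travel":[[0,0,0.1],[0,0,0.25],[0,0,0.4],[0,0,0.55],[0,0,0.55]],"yaw":[0,0,0,0,0],"jaw":[-0.2,-0.1,0,0,0]}'; python3 - <<'E'
from h import *
im=manip.get_image("scene"); crop("scene",(130,60,290,240),"s22",3,im)
s=manip.sense(); print(s["position"],s["tool_rot"],s["contact_force"])
E
```

```text
t: 32.02
position: [0.5351, -0.0688, 0.349]
tool_rot: [-3.139, 0.002, 1.612]
contact_force: [-0.9, 0.5, -0.5]
opening: 0.0338
t: 32.65
position: [0.5357, -0.069, 0.4343]
tool_rot: [3.139, 0.004, 1.612]
contact_force: [0.0, -0.4, -0.4]
opening: 0.0428
s22 origin 130 60 scale 3
[ 0.53544739 -0.06892915  0.43274601] [-3.14153754  0.00317462  1.61147047] [-0.46693361 -0.27748198 -0.58241568]
```

View pics/s22.png

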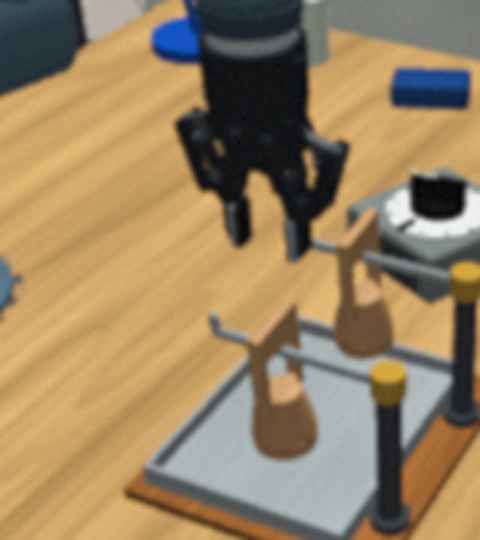

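```bash
python3 - <<'E'
from h import *
im=manip.get_image("scene"); crop("scene",(235,105,315,165),"s23",10,im)
im=manip.get_image("top"); crop("top",(115,195,195,255),"t23",10,im)
crop("top",(180,150,300,260),"t24",6,im)
E
```

```text
s23 origin 235 105 scale 10
t23 origin 115 195 scale 10
t24 origin 180 150 scale 6
```

View pics/s23.png

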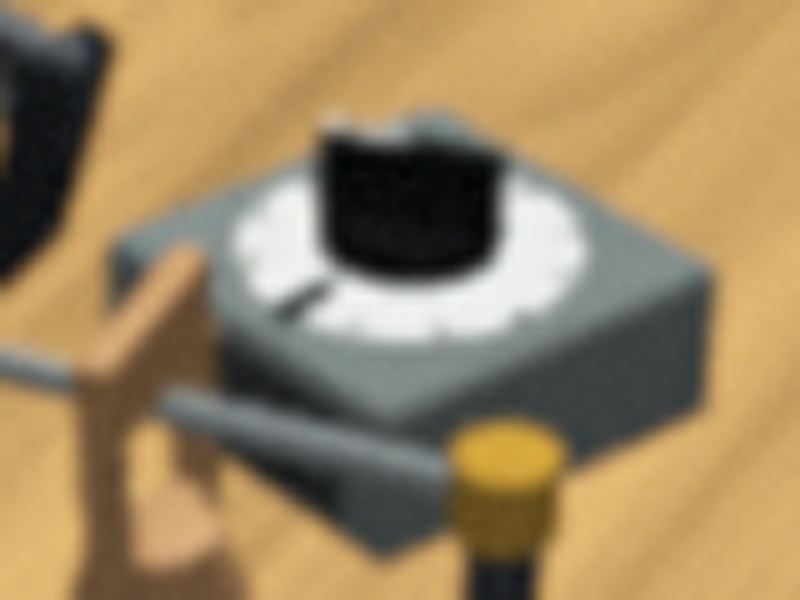

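View pics/t23.png

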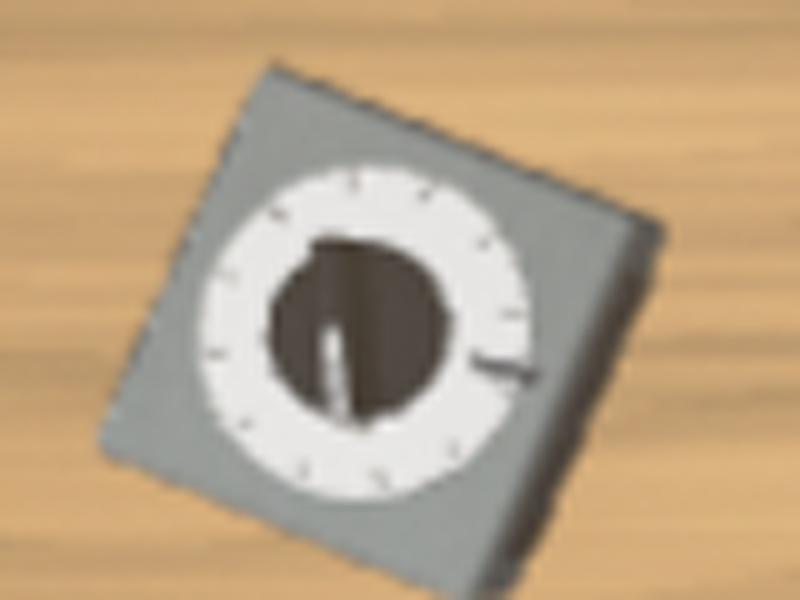

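View pics/t24.png

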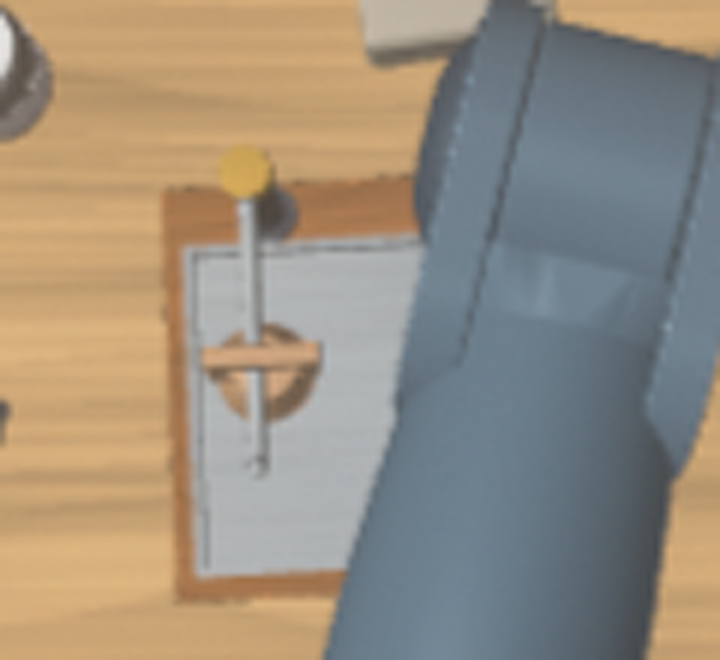

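```bash
python3 - <<'E'
from fit import *
T=lambda p:cp((115,195),10,p)
W=lambda p,z:px2w("top",*T(p),z)
S=lambda p,z:px2w("scene",*cp((235,105),10,p),z)
a=lambda d:np.arctan2(d[1],d[0])
c=W((365,332),.064); m=W((505,370),.066)
print("centre",c,"mark ang",a(m-c),"mark line ang",a(W((535,377),.066)-W((475,362),.066)), np.linalg.norm((m-c)[:2]))
p1,p2=W((330,328),.104),W((340,418),.104)
print("ptr line",p1,p2,a(p2-p1),"ptr end from axis",a(p2-c),np.linalg.norm((p2-c)[:2]))
# scene
cs=S((410,258),.064); ms=S((305,298),.066); print("scene centre",cs,"mark",ms,a(ms-cs),np.linalg.norm((ms-cs)[:2]))
# dryer edges for yaw
print("dryer corners",W((272,65),.062),W((640,215),.062),W((470,597),.062),W((103,440),.062))
for ang in (a(p2-p1),): 
    for r in (-.032,.032):
        w=c+[r*np.cos(ang),r*np.sin(ang),0]; w[2]=.103; print("bar end px crop",(w2px("top",w)[0]-[115,195]+.5)*10,(w2px("scene",w)[0]-[235,105]+.5)*10)
w=c.copy(); w[2]=.103; print("axis",(w2px("top",w)[0]-[115,195]+.5)*10)
E
```

```text
centre [0.4689 0.3456 0.064 ] mark ang -1.837486618371059 mark line ang -1.8192172558786714 0.052157477510261785
ptr line [0.4688 0.3467 0.104 ] [0.4382 0.3423 0.104 ] -2.9997584037115876 ptr end from axis -3.034187422856041 0.03092595053947794
scene centre [0.473  0.3434 0.064 ] mark [0.4556 0.3016 0.066 ] -1.9634010248910014 0.04532895762510892
dryer corners [0.5642 0.3822 0.062 ] [0.5097 0.2496 0.062 ] [0.3762 0.3065 0.062 ] [0.4317 0.4375 0.062 ]
bar end px crop [324.158  236.0317] [496.7592 166.3409]
bar end px crop [344.7649 421.2592] [313.1161 133.6051]
axis [334.4275 328.3406]
```

```bash
python3 -m inch '{"travel":[[-0.03,0.18,0],[-0.06,0.37,0],[-0.09,0.55,0],[-0.12,0.73,0],[-0.145,0.92,0]],"yaw":[0.07,0.14,0.21,0.28,0.352],"jaw":[0.2,0.2,0.2,0.2,0.2]}'; python3 -m inch '{"travel":[[-0.03,0.18,0],[-0.06,0.37,0],[-0.09,0.55,0],[-0.12,0.73,0],[-0.145,0.92,0]],"yaw":[0.07,0.14,0.21,0.28,0.352],"jaw":[0.2,0.2,0.2,0.2,0.2]}'; python3 -m inch '{"travel":[[-0.03,0.18,0],[-0.06,0.37,0],[-0.09,0.55,0],[-0.12,0.73,0],[-0.145,0.92,0]],"yaw":[0.07,0.14,0.21,0.28,0.352],"jaw":[0.2,0.2,0.2,0.2,0.2]}'; python3 -m inch '{"travel":[[0,0,0],[0,0,0]],"yaw":[0,0],"jaw":[0.2,0.2]}'
```

```text
t: 33.42
position: [0.5126, 0.07, 0.4297]
tool_rot: [-3.136, 0.001, 2.168]
contact_force: [0.5, -0.4, 1.0]
opening: 0.0514
t: 34.05
position: [0.4902, 0.2088, 0.4285]
tool_rot: [-3.135, -0.001, 2.724]
contact_force: [0.4, 0.1, 0.2]
opening: 0.0513
t: 34.67
position: [0.468, 0.3474, 0.427]
tool_rot: [-3.133, -0.003, -3.002]
contact_force: [0.7, 0.3, 0.2]
opening: 0.0512
t: 34.92
position: [0.4677, 0.347, 0.426]
tool_rot: [-3.132, -0.005, -3.003]
contact_force: [0.8, -0.4, 0.1]
opening: 0.0511
```

```bash
python3 -m inch '{"travel":[[0.015,0,-0.25],[0.015,0,-0.5],[0.015,0,-0.7],[0.015,0,-0.9],[0.015,0,-0.9]],"yaw":[0,0,0,0,0],"jaw":[0.2,0.2,0.2,0.2,0.2]}'; python3 - <<'E'
from h import *
im=manip.get_image("scene"); crop("scene",(215,60,315,165),"s25",5,im); 
im2=manip.get_image("scene"); crop("scene",(130,60,290,240),"s26",3,im2)
im=manip.get_image("top"); crop("top",(100,150,300,260),"t25",4,im)
s=manip.sense(); print(s["position"],s["tool_rot"],s["contact_force"])
E
```

```text
t: 35.55
position: [0.4689, 0.3452, 0.2885]
tool_rot: [-3.129, -0.011, -3.005]
contact_force: [-0.1, -0.6, -0.1]
opening: 0.0513
s25 origin 215 60 scale 5
s26 origin 130 60 scale 3
t25 origin 100 150 scale 4
[0.47060692 0.34670233 0.29240573] [-3.13272534 -0.00342539 -3.00421311] [0.67779097 1.04973763 0.56200039]
```

View pics/s25.png

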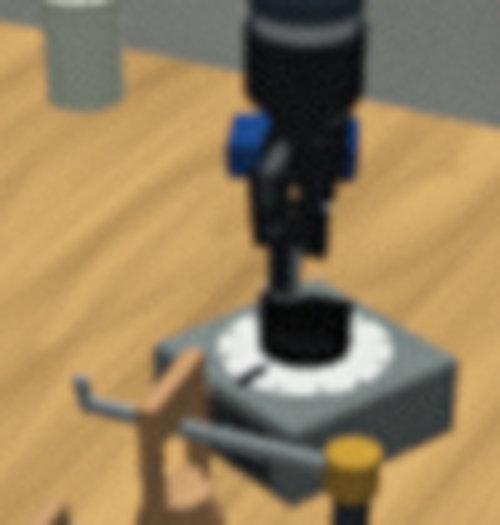

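View pics/s26.png

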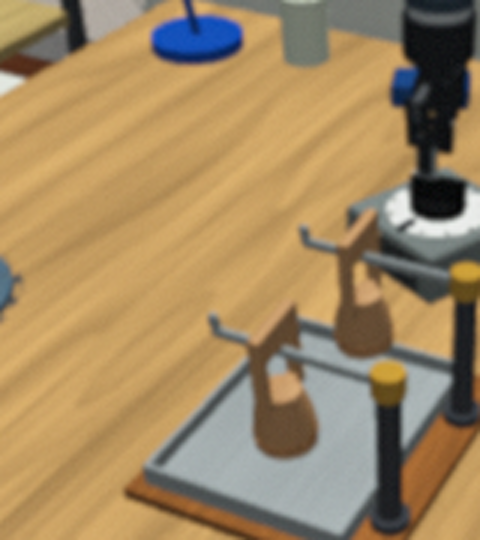

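View pics/t25.png

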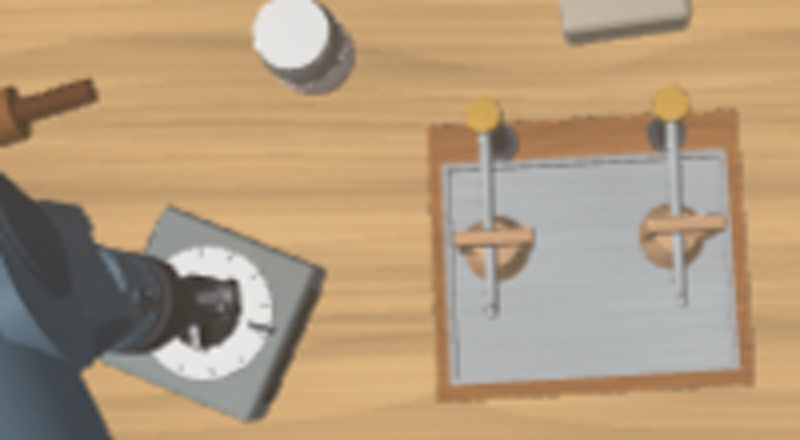

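```bash
python3 -m inch '{"travel":[[0,0,-0.1],[0,0,-0.15],[0,0,-0.15]],"yaw":[0,0,0],"jaw":[0.2,0.2,0.2]}'; python3 -m inch '{"travel":[[0,0,-0.03],[0,0,-0.06],[0,0,-0.06]],"yaw":[0,0,0],"jaw":[0.2,0.2,0.2]}'; python3 -m inch '{"travel":[[0,0,-0.01],[0,0,-0.02],[0,0,-0.02]],"yaw":[0,0,0],"jaw":[0.2,0.2,0.2]}'
```

```text
t: 36.08
position: [0.4702, 0.3465, 0.269]
tool_rot: [-3.132, -0.005, -3.004]
contact_force: [0.2, -0.4, 0.1]
opening: 0.0512
t: 36.45
position: [0.47, 0.3464, 0.2595]
tool_rot: [-3.132, -0.006, -3.004]
contact_force: [-1.7, -0.1, -0.1]
opening: 0.0513
t: 36.83
position: [0.4699, 0.3464, 0.2564]
tool_rot: [-3.132, -0.006, -3.004]
contact_force: [-1.1, -0.1, 1.2]
opening: 0.0512
```

```bash
python3 -m inch '{"travel":[[0,0,-0.01],[0,0,-0.02],[0,0,-0.02]],"yaw":[0,0,0],"jaw":[0.2,0.2,0.2]}'; python3 -m inch '{"travel":[[0,0,-0.01],[0,0,-0.02],[0,0,-0.02]],"yaw":[0,0,0],"jaw":[0.2,0.2,0.2]}'
```

```text
t: 37.2
position: [0.4698, 0.3463, 0.2533]
tool_rot: [-3.132, -0.006, -3.004]
contact_force: [-0.9, -1.0, -0.8]
opening: 0.0513
t: 37.58
position: [0.4698, 0.3463, 0.2501]
tool_rot: [-3.131, -0.007, -3.004]
contact_force: [0.1, -0.8, -0.3]
opening: 0.0514
```

Grasp point at 0.0954 m. Close on the bar.

```bash
python3 -m inch '{"travel":[[0,0,0],[0,0,0],[0,0,0],[0,0,0],[0,0,0]],"yaw":[0,0,0,0,0],"jaw":[-0.1,-0.3,-0.5,-0.6,-0.6]}'; python3 -m inch '{"travel":[[0,0,0],[0,0,0],[0,0,0]],"yaw":[0,0,0],"jaw":[-0.8,-0.8,-0.8]}'; python3 - <<'E'
from h import *
im=manip.get_image("scene"); crop("scene",(215,60,315,165),"s27",5,im); 
im=manip.get_image("top"); crop("top",(115,195,195,255),"t27",10,im)
E
```

```text
t: 38.2
position: [0.4697, 0.3468, 0.2502]
tool_rot: [-3.133, -0.007, -3.004]
contact_force: [-1.7, 3.9, -0.2]
opening: 0.0172
t: 38.58
position: [0.4695, 0.3476, 0.2504]
tool_rot: [-3.136, -0.007, -3.003]
contact_force: [-2.1, 5.2, 0.6]
opening: 0.0127
s27 origin 215 60 scale 5
t27 origin 115 195 scale 10
```

View pics/s27.png

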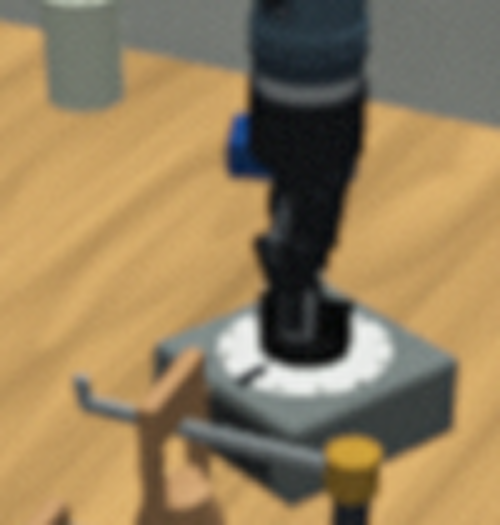

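View pics/t27.png

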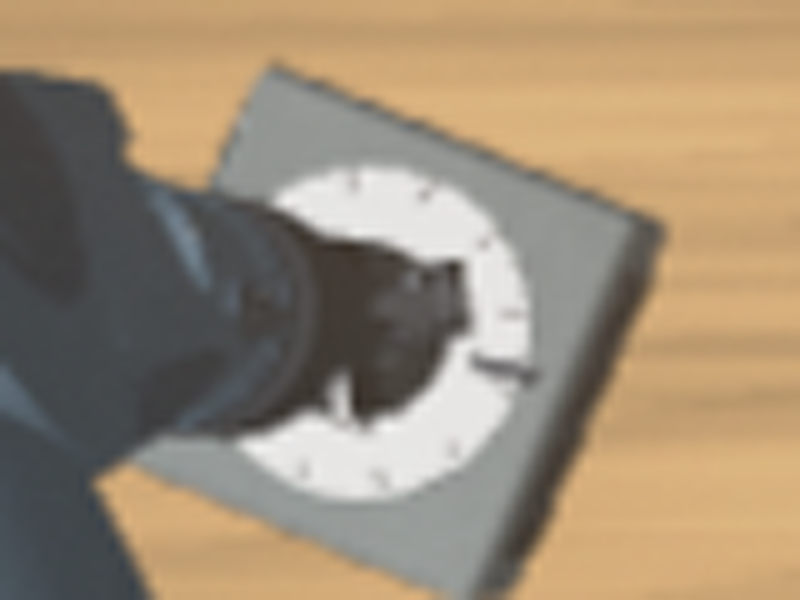

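```bash
python3 -m inch '{"travel":[[0,0,0],[0,0,0],[0,0,0],[0,0,0],[0,0,0]],"yaw":[0.07,0.14,0.22,0.3,0.37],"jaw":[-0.8,-0.8,-0.8,-0.8,-0.8]}'
```

```text
t: 39.3
position: [0.4694, 0.347, 0.2504]
tool_rot: [-3.134, -0.008, -2.419]
contact_force: [-0.2, -1.2, 2.4]
opening: 0.0127
```

```bash
python3 -m inch '{"travel":[[0,0,0],[0,0,0],[0,0,0],[0,0,0],[0,0,0]],"yaw":[0.07,0.14,0.22,0.3,0.37],"jaw":[-0.8,-0.8,-0.8,-0.8,-0.8]}'; python3 -m inch '{"travel":[[0,0,0],[0,0,0]],"yaw":[0,0],"jaw":[-0.8,-0.8]}'; python3 - <<'E'
from h import *
im=manip.get_image("scene"); crop("scene",(215,60,315,165),"s28",5,im); 
im=manip.get_image("top"); crop("top",(115,195,195,255),"t28",10,im)
E
```

```text
t: 39.92
position: [0.4695, 0.3465, 0.2504]
tool_rot: [-3.133, -0.01, -1.834]
contact_force: [-0.2, -1.2, 0.3]
opening: 0.0131
t: 40.17
position: [0.4696, 0.3464, 0.2504]
tool_rot: [-3.134, -0.01, -1.836]
contact_force: [0.3, 1.0, -0.5]
opening: 0.0131
s28 origin 215 60 scale 5
t28 origin 115 195 scale 10
```

View pics/t28.png

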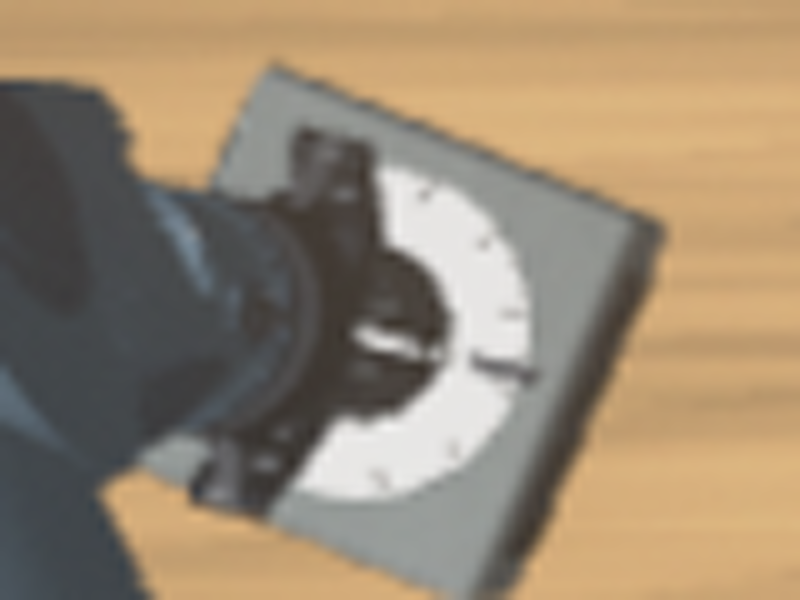

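View pics/s28.png

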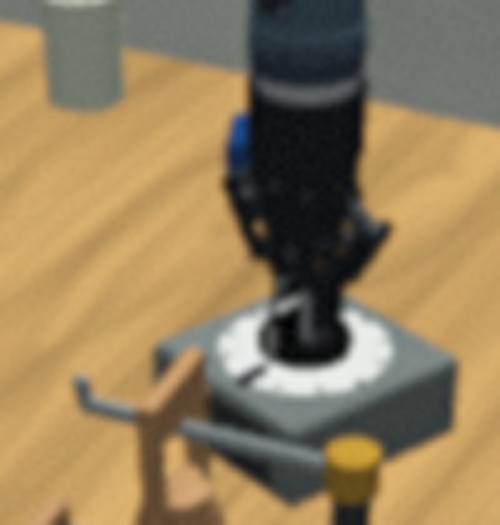

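```bash
python3 -m inch '{"travel":[[0,0,0],[0,0,0],[0,0,0],[0,0,0],[0,0,0]],"yaw":[0,0,0,0,0],"jaw":[-0.6,-0.4,-0.1,0.2,0.2]}'; python3 -m inch '{"travel":[[0,0,0.15],[0,0,0.35],[0,0,0.6],[0,0,0.85],[0,0,0.9]],"yaw":[0,0,0,0,0],"jaw":[0.2,0.2,0.2,0.2,0.2]}'; python3 -m inch '{"travel":[[0,0.15,0.1],[-0.1,0.3,0.2],[-0.2,0.4,0.2],[-0.3,0.5,0.2],[-0.4,0.6,0.2]],"yaw":[0,0,0,0,0],"jaw":[0.2,0.2,0.2,0.2,0.2]}'; python3 - <<'E'
from h import *
im=manip.get_image("scene"); crop("scene",(130,60,330,260),"s30",3,im);
im=manip.get_image("top"); crop("top",(115,195,195,255),"t30",10,im);crop("top",(195,160,295,260),"t31",6,im); cv2.imwrite("pics/t32.png",im)
E
```

```text
t: 40.9
position: [0.4696, 0.3464, 0.2504]
tool_rot: [-3.133, -0.01, -1.835]
contact_force: [-0.1, 0.3, 0.1]
opening: 0.0512
t: 41.52
position: [0.4703, 0.3469, 0.3885]
tool_rot: [-3.129, -0.006, -1.835]
contact_force: [-0.9, -0.0, 0.5]
opening: 0.0513
t: 42.15
position: [0.4091, 0.4374, 0.4173]
tool_rot: [-3.131, -0.008, -1.835]
contact_force: [0.1, -0.1, -0.6]
opening: 0.0515
s30 origin 130 60 scale 3
t30 origin 115 195 scale 10
t31 origin 195 160 scale 6
```

View pics/s30.png

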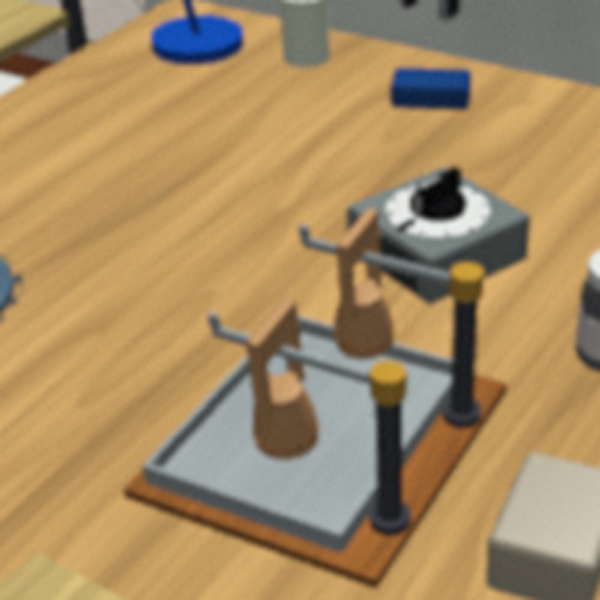

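View pics/t30.png

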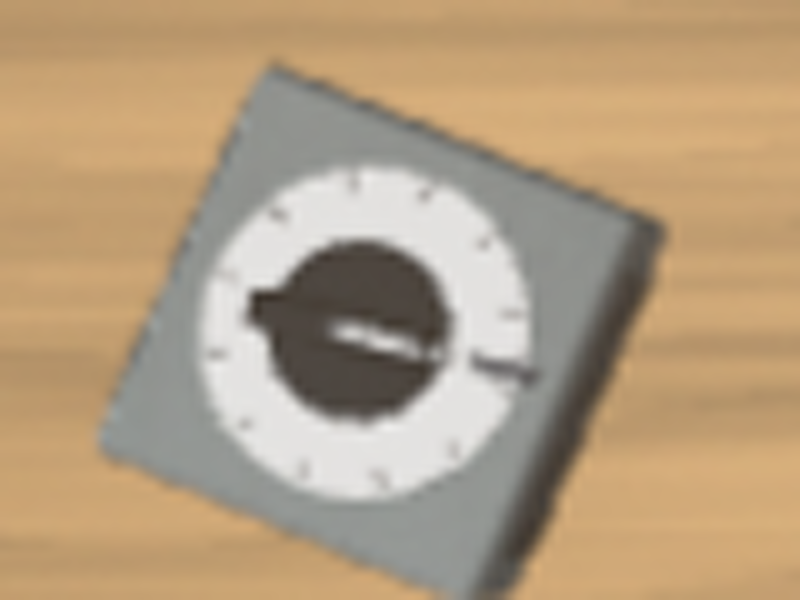

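View pics/t31.png

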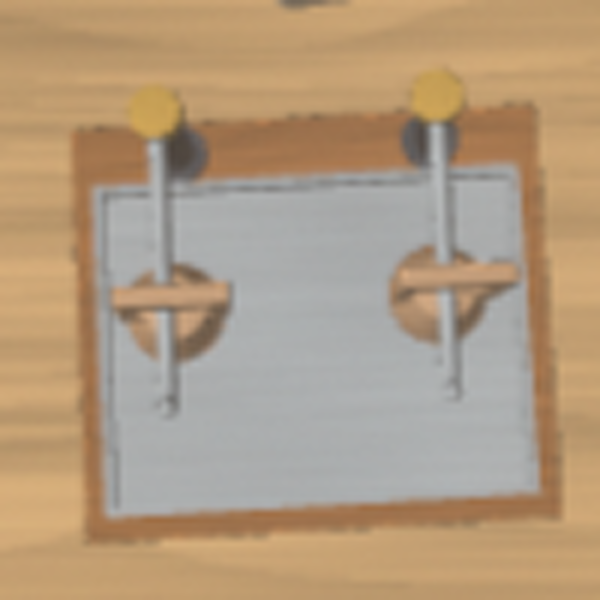

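View pics/t32.png

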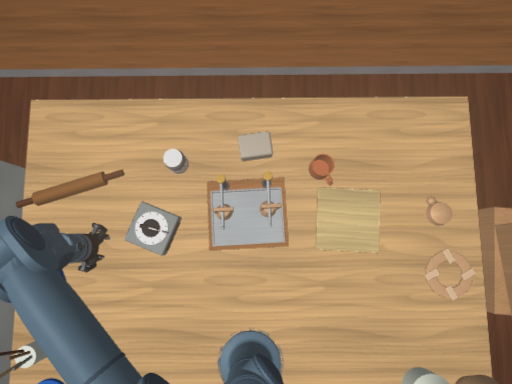

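```bash
python3 - <<'E'
from fit import *
im1=manip.get_image("scene").astype(int); a1=manip.get_image("top").astype(int)
T=lambda p:cp((195,160),6,p)
W=lambda p,z:px2w("top",*T(p),z)
def ang(a,b): d=b-a; return np.arctan2(d[1],d[0])
print("arms L,R",ang(W((168,405),.183),W((155,112),.178)),ang(W((453,392),.183),W((437,97),.178)))
print("bars L,R",ang(W((172,385),.17),W((156,145),.17)),ang(W((453,375),.17),W((438,125),.17)))
print("tray",ang(W((93,188),.034),W((515,165),.034))+np.pi/2,ang(W((107,518),.034),W((540,492),.034))+np.pi/2,ang(W((107,518),.034),W((93,188),.034)),ang(W((540,492),.034),W((515,165),.034)))
D=lambda p,z:px2w("top",*cp((115,195),10,p),z)
print("ptr",ang(D((330,328),.104),D((440,355),.104)),"mark",ang(D((475,362),.066),D((535,377),.066)),ang(D((365,332),.064),D((505,370),.066)))
im2=manip.get_image("scene").astype(int); a2=manip.get_image("top").astype(int)
print("frame diffs stand",abs(im1-im2)[110:230,170:300].max(),abs(a1-a2)[160:260,195:295].max(),"vs earlier")
i0=cv2.imread("pics/scene0.png").astype(int);t0=cv2.imread("pics/top0.png").astype(int)
for n,a,b,bx in(("jar",i0,im1,(318,138,354,186)),("block",i0,im1,(290,208,342,266)),("mug",i0,im1,(200,258,260,318))):
    x0,y0,x1,y1=bx; print(n,abs(a-b)[y0:y1,x0:x1].mean(),abs(a-b)[y0:y1,x0:x1].max())
E
```

```text
arms L,R 0.05168677071405284 0.040784943827499
bars L,R 0.07103146646070918 0.047735244413417394
tray 0.047788308787151124 0.05272814362880407 0.050999899294360704 0.05954641740707254
ptr -1.815008045471477 mark -1.8192172558786714 -1.837486618371059
frame diffs stand 10 3 vs earlier
jar 4.636381172839506 11
block 5.411251105216622 12
mug 4.135092592592593 11
```

```bash
python3 - <<'E'
from cell import manip
print(manip.sign_off())
E
```

```text
the job is handed in; nothing more can be done
None
```

I handed the job in at about 42 s. Both hook arms point straight out over the tray, and the two bells on the ware board hang one on each arm. After they hung still, I turned the dial to the long raised mark.

Last checks, from the pictures:
- **Arms:** the left arm reads about 0.05 rad, against 0.05 rad for the tray. The right arm reads 0.04 to 0.05 rad, so it is about 0.01 rad short. I left it there. One cruder reading, taken along the left bar itself, gave 0.07 rad and disagrees with the tip-to-hub reading of 0.052.
- **Bells:** consecutive frames showed no movement of either bell, and the force reading showed each one resting on its arm before I let go.
- **Dial:** the pointer is at -1.815 rad and the mark between -1.82 and -1.84 rad, so they line up within about 0.02 rad. The scene camera alone put the mark at -1.96 rad early on. I discounted that because the mark is too small in that view to measure well.
- **Jar, mug and block:** they look the same as in the first pictures, with no more than image noise between them.
- **Robot:** it was clear of everything, and no force reading I saw was higher than about 7 N.

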